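Clear down the spice-weighing corner

TASK

Clear down the weighing corner: hang every steel measuring cup, the one on the scale's pan too, by its handle on the hooks of the cup rack, and slide every square spice jar upright and fully home into a well of the spice rack. With the pan empty, turn the scale's bezel until the pointer stands on the zero mark, and leave the round jam jars where they are.

Things in the scene. Friction and masses are not known exactly. Their poses are not given: they have to be found in the camera images.
- cup_a: Plain steel measuring cup with a loop handle, 58 mm across, 68 tall. Origin: centre of underside, z up through the mouth. Its loop handle (7 mm round bar) stands out along its own +y to 64 mm from the axis; the loop lies in the y-z plane, its opening 29 to 56 mm from the axis and 18 to 52 mm above the underside. At the start it stands on the pan of the scale. Mass 85 to 155 g.
- cup_b: Plain steel measuring cup with a loop handle, 58 mm across, 68 tall. Origin: centre of underside, z up through the mouth. Its loop handle (7 mm round bar) stands out along its own +y to 64 mm from the axis; the loop lies in the y-z plane, its opening 29 to 56 mm from the axis and 18 to 52 mm above the underside. Stands on the counter, if present. Mass 120 g.
- cup_c: Plain steel measuring cup with a loop handle, 58 mm across, 68 tall. Origin: centre of underside, z up through the mouth. Its loop handle (7 mm round bar) stands out along its own +y to 64 mm from the axis; the loop lies in the y-z plane, its opening 29 to 56 mm from the axis and 18 to 52 mm above the underside. Stands on the counter, if present. Mass 120 g.
- loop_a (a point): Middle of the opening in the handle loop of cup_a: 43 mm out from the cup's axis along its +y, 35 mm above its underside; axes as the cup. The cup's wall is 3 mm thick.
- loop_b (a point): Middle of the opening in the handle loop of cup_b: 43 mm out from the cup's axis along its +y, 35 mm above its underside; axes as the cup. The cup's wall is 3 mm thick.
- loop_c (a point): Middle of the opening in the handle loop of cup_c: 43 mm out from the cup's axis along its +y, 35 mm above its underside; axes as the cup. The cup's wall is 3 mm thick.
- jar_a: Square glass spice jar, 44 by 44 mm, flat glass sides to 68 mm above its underside, then a round black screw cap (40 mm across) up to 86 mm. Origin: centre of its underside; x and y square to its sides; same every quarter turn. Mass 100 to 210 g. Stands upright on the counter, if present.
- jar_b: Square glass spice jar, 44 by 44 mm, flat glass sides to 68 mm above its underside, then a round black screw cap (40 mm across) up to 86 mm. Origin: centre of its underside; x and y square to its sides; same every quarter turn. Mass 100 to 210 g. Stands upright on the counter, if present.
- jar_c: Square glass spice jar, 44 by 44 mm, flat glass sides to 68 mm above its underside, then a round black screw cap (40 mm across) up to 86 mm. Origin: centre of its underside; x and y square to its sides; same every quarter turn. Mass 100 to 210 g. Stands upright on the counter, if present.
- hook0 (a point): Right hook (seen from the robot) of the cup rack: middle of the level part of its 7 mm round wire, on the wire's axis, 200 mm up. The wire runs along this frame's x; its free end is at -x: it slopes up from 33 mm out to its tip 43 mm out and 14 mm higher. At +x, 47 mm out, it bends down to the foot. y is level, across the hook. One cup fits a hook.
- hook1 (a point): Middle hook, as hook0, 130 mm from it along y. Nothing stands above the hooks.
- hook2 (a point): Left hook, as hook0, 130 mm from the middle one along y. A cup let go with the wire through its handle swings down about the wire and hangs.
- well0 (a point): Well 0 of the spice rack, a fixed beech block 74 by 196 mm, 52 mm high: centre of the well's floor, 10 mm above the counter. The well is 47 by 47 mm, 42 mm deep, with a 2.5 mm bevelled mouth; x and y square to its sides. The three wells stand in a row along y, 62 mm apart; any jar fits any well.
- well1 (a point): Well 1 of the spice rack, a fixed beech block 74 by 196 mm, 52 mm high: centre of the well's floor, 10 mm above the counter. The well is 47 by 47 mm, 42 mm deep, with a 2.5 mm bevelled mouth; x and y square to its sides. The three wells stand in a row along y, 62 mm apart; any jar fits any well.
- well2 (a point): Well 2 of the spice rack, a fixed beech block 74 by 196 mm, 52 mm high: centre of the well's floor, 10 mm above the counter. The well is 47 by 47 mm, 42 mm deep, with a 2.5 mm bevelled mouth; x and y square to its sides. The three wells stand in a row along y, 62 mm apart; any jar fits any well.
- pan_center (a point): Centre of the top of the scale's round steel pan (120 mm across, 72 mm above the counter unloaded, sinking up to 12 mm on its spring). The dial scale is a fixed white housing 130 by 250 mm, 45 mm high, with the pan and the dial side by side on it.
- dial_center (a point): Top centre of the scale's dial, on its vertical turning axis, 66 mm above the counter, 140 mm from the pan's axis. Its black ribbed bezel is a round knob 60 mm across standing 21 mm above the housing; the dial face is fixed in the bezel and turns with it, under a flat clear cover. Stiff (0.05 N m); stays where it is left.
- bezel (a joint): Angle of the bezel with its dial face, rad, counter-clockwise positive seen from above; range -2.8 to 2.8. Starts between 0.7 and 1.8.
- pointer (a joint): Angle of the scale's red pointer, rad, counter-clockwise positive seen from above, measured from the same line as the bezel's angle: the pointer reads zero when pointer equals bezel. Load on the pan turns it clockwise (about 1.25 rad per 100 g); with the pan empty it comes to rest between -0.4 and 0.4, a little different each time.
- zero_mark (a point): Point on the broad black zero bar (4 mm wide) of the dial face, 19 mm from the dial's axis; turns with the bezel.
- pointer_tip (a point): Tip of the red pointer, 19 mm from the dial's axis, just over the dial face; at zero it lies over the zero mark.
- jam_low: Bystander: round jam jar, 84 mm across, 85 mm tall, behind the racks; another jar is stacked on it. Origin: centre of its underside.
- jam_top: Bystander: round jar 76 mm across, 75 mm tall, stacked on jam_low. Origin: centre of its underside.
- jam_tall: Bystander: tall round jar with a black lid, 86 mm across, 130 mm tall, at the right near the robot. Origin: centre of its underside.
Mind the look-alikes: they are no part of the job. What is shaped like the cup_a but blue, green or purple is not meant.

How it is judged:
By the outcome, as a careful person would: the job done as asked, in the order asked, and still so for the second after the job is handed in, with the robot touching nothing.
Of cup_b, cup_c only 1 to 2 are there at a start; the rules pass over those that are not, and their reading is None.
Of jar_a, jar_b, jar_c only 2 to 3 are there at a start; the rules pass over those that are not, and their reading is None.
At some moment in a run one of cup_b, cup_c may be knocked a few centimetres aside while the robot is not near it.
It also fails if it takes over 210 s, if anything falls off the work surface, if the arm or the gripper's body presses on something with over 40 N, if the wrist force passes 120 N, or if a joint passes its speed limit or range.

ROBOT

A 7-joint arm with a two-finger parallel gripper is mounted at the origin on the work surface. World frame = base frame: x ahead of the robot, y to its left, z up, the work surface at z = 0. Lengths are in mm, angles in rad, forces in N, time in s.
With the tool pointing down it reaches from about 425 to 925 mm from the base axis. Payload 6.8 kg.
Tool frame: the origin (TCP) lies midway between the tips of the shut fingers; the grasp point (between the pads) lies 19 mm behind it (r.hold_point_z is the distance from the TCP to the grasp point, in mm); z points along the fingers, y is the direction in which the jaws open and shut (so a half turn about z gives the same grasp; the last joint's range is limited). The gripper opens to 85 mm and grips with 20 to 120 N. Pads are 22 mm wide; open, the fingers measure 114 mm over their backs; the gripper's body (76 mm by 85 mm) begins 54 mm behind the grasp point. The pads swing forward as they close: fully open they stand 13 mm farther back than shut.
Start: joints at [-1.457, 0.477, 0.022, 1.555, -0.011, 1.109, -0.083], TCP at [148.485, 658.483, 231.308] pointing down, gripper open.
Joint ranges: [-2.96, 2.96], [-0.34, 2.1], [-1.41, 1.46], [0.24, 2.44], [-1.37, 4.51], [0.17, 1.92], [-2.96, 2.96]. Speed limits (rad/s): [2.39, 2.39, 3.14, 3.14, 3.14, 3.14, 3.14].

INTERFACE

Orientations are given as a unit quaternion [w, x, y, z].
In Python, from cell import r, read_camera, calibration, spot_in, tip_of gives the robot as it stands. The module is installed in compiled form; this text tells all that it offers.
- The arm moves only by the tool send_rows, never from a script. Its argument "plan" is text: rows parted by semicolons, each of 7 numbers parted by spaces: the shift along the tool's x, y, z in cm, then the turn, a rotation vector about the tool's x, y, z in degrees, then the opening, from 0 (shut) to 1 (fully open). In form: tx ty tz rx ry rz jaw; .... A call has 1 to 12 rows; each row shifts and turns the commanded pose from where the row before left it, along the tool's axes as they then stand; what a row does not reach is not made up. A row lasts 1/10 s, in which the tool goes at most 50 mm and 8.59 degrees, less where a joint would pass 70% of its speed; a pose out of reach is approached as far as the arm can. A call is refused whole if a number of a shift passes 5 or a number of a turn 8.59, either way. A call with a gripper value outside its range is refused whole. The fingers move at their own pace and stop on an object; "force" is the grip in N (left out, the last holds). Time passes only in rows, so rows that do not move let the fingers close. It gives the time, the measured TCP pose, the force and the opening at its end, in the units of the state.
- r.sense(): the state, without advancing time (a new reading comes with each control period).
- read_camera(name): name is "scene" or "top"; returns (picture, depth): 420x560x3 uint8, red, green, blue; 420x560 float32, mm along the optical axis (not along the pixel's ray), 0 where there is no reading.
- calibration(name): a dict with "K" (3x3 intrinsics, pixels), "extrinsics" (4x4, takes a point from world to camera coordinates). Camera axes: x right, y up, looking along -z (the intrinsics and any distortion apply to the point x, -y, -z); pixel columns grow to the right and rows downward; lengths in mm; the calibration is good to about 2 mm. A picture is of the moment at which its call begins. calibration takes no time and is no camera call.
- r.close_job(): hands the job in, once; it reports no verdict.
Trained networks look in the newest picture that a camera, given by its name, has taken for a name from the list of things; names that differ only in an ending like _2 or _b are one class to them, and where a whole thing is asked for, a point or a joint stands for the part that bears it (a point fixed in the world has none). Each returns a list of dicts, best first, with "conf" (0 to 1); they miss things now and then, are a little off and sometimes report something else, mostly with a low value. They report only what shows in the picture. A call takes as long as a camera call. They do not tell look-alikes from the thing itself.
- spot_in(camera, thing): "box" ([left, top, right, bottom] in pixels, round what is visible of it).
- tip_of(camera, thing): "location" ([column, row] in pixels: a listed point, or the origin of a listed thing).
The state is a dict: "t": time; "joints": joint angles; "joint_vel": joint speeds; "joint_efforts": joint torques, N m; "tool_pos": TCP position; "orientation": TCP orientation; "ft_force": force on the tool from outside, world axes, zero at the start; "moment": the same for the moment, N m; "gripper_width": finger opening in mm.
Only numpy, scipy, OpenCV 4.12 (cv2) and the standard library are available. Lean on these libraries where they do the work, as an engineer would, in place of code of your own. Each camera call takes 0.05 s, during which the arm holds its last target.

## Working session

There is one attempt and no reset: what is moved stays moved. The work goes in short steps, Python scripts to look and compute and a tool call to move; the robot and the scene stay as the last step left them, time stands still between calls to the robot, and variables do not carry over. Pictures are saved under pics/ and viewed, and the job is handed in when it is done.

Besides the shell and the picture viewer there is one more tool, called after ">>>" as a command line: name --argument value ..., lists and objects as JSON in quotes. send_rows: Moves the arm, as the interface text tells. Its arguments: {"type":"object","properties":{"plan":{"type":"string"},"force":{"type":"number"}},"required":["plan"]}

```bash
ls; mkdir -p pics
python3 - <<'E'
from cell import r, read_camera, calibration
import cv2,numpy as np
for n in ("scene","top"):
    p,d=read_camera(n); cv2.imwrite(f"pics/{n}0.png",p[:,:,::-1]); np.save(f"/tmp/{n}_d.npy",d)
    c=calibration(n); print(n,c["K"],c["extrinsics"],[k for k in c])
print(r.sense(), r.hold_point_z)
E
```

```text
pics
scene [[390.25182771   0.         274.68154024]
 [  0.         390.25182771 208.97091508]
 [  0.           0.           1.        ]] [[-8.36250160e-01  5.48345597e-01  1.66624224e-03  5.11386343e+02]
 [-3.88885149e-01 -5.95203071e-01  7.03208110e-01  6.27524443e+01]
 [ 3.86592823e-01  5.87409917e-01  7.10982122e-01 -1.26444412e+03]
 [ 0.00000000e+00  0.00000000e+00  0.00000000e+00  1.00000000e+00]] ['K', 'extrinsics']
top [[480.05566462   0.         281.88750575]
 [  0.         480.05566462 206.43975603]
 [  0.           0.           1.        ]] [[-2.32527312e-03 -9.99995863e-01 -1.69354076e-03 -1.23136767e+02]
 [ 9.91532012e-01 -2.52547903e-03  1.29837941e-01 -5.82801045e+02]
 [-1.29841681e-01 -1.37729120e-03  9.91533782e-01 -1.69482667e+03]
 [ 0.00000000e+00  0.00000000e+00  0.00000000e+00  1.00000000e+00]] ['K', 'extrinsics']
{'t': 0.1, 'joints': array([-1.4570839 ,  0.47772775,  0.02232917,  1.55633974, -0.01147336,
        1.10932629, -0.0830907 ]), 'joint_vel': array([-0.00157006, -0.00418126,  0.00057943, -0.00127873,  0.0009157 ,
        0.00079304, -0.00065065]), 'joint_efforts': array([ 3.19744962e-03, -5.97763252e+01,  1.61280792e+00, -2.81955403e+01,
        1.27540663e-02,  5.04436859e-03,  8.80970816e-06]), 'tool_pos': array([148.39090486, 657.93626878, 230.42120229]), 'orientation': array([-2.28373569e-05,  1.10652459e-01,  9.93858810e-01, -8.36203501e-04]), 'ft_force': array([-0.3274969 , -0.62601952,  0.45430956]), 'moment': array([ 0.0153171 ,  0.01224516, -0.02658972]), 'gripper_width': 85.31070726325446} 18.700000000000003
```

View pics/scene0.png

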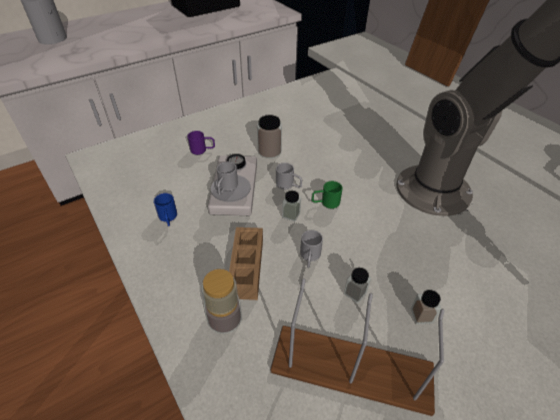

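View pics/top0.png

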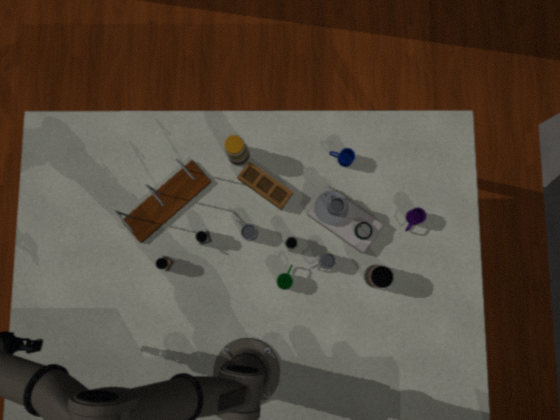

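```bash
cat > h.py <<'E'
import numpy as np, cv2
from cell import r, read_camera, calibration, spot_in, tip_of
CAL={n:calibration(n) for n in("scene","top")}
def deproj(n,u,v,d):
    K=CAL[n]["K"];E=CAL[n]["extrinsics"]
    c=np.stack([(np.asarray(u)-K[0,2])/K[0,0]*d,-(np.asarray(v)-K[1,2])/K[1,1]*d,-d*np.ones_like(u,dtype=float)],-1)
    return (c-E[:3,3])@E[:3,:3]
def proj(n,P):
    K=CAL[n]["K"];E=CAL[n]["extrinsics"]
    c=np.atleast_2d(P)@E[:3,:3].T+E[:3,3]
    return np.stack([K[0,0]*c[:,0]/-c[:,2]+K[0,2],-K[1,1]*c[:,1]/-c[:,2]+K[1,2]],-1)
def ray_z(n,u,v,z):
    E=CAL[n]["extrinsics"]; o=-E[:3,:3].T@E[:3,3]
    q=deproj(n,np.array([float(u)]),np.array([float(v)]),1000.)[0]
    dd=q-o; return o+dd*(z-o[2])/dd[2]
def tri(a,b):
    # a: list of (cam,u,v)
    A=[];B=[]
    res=[]
    M=np.zeros((3,3));y=np.zeros(3)
    for n,u,v in (a,b):
        E=CAL[n]["extrinsics"]; o=-E[:3,:3].T@E[:3,3]
        q=deproj(n,np.array([float(u)]),np.array([float(v)]),1000.)[0]
        k=(q-o)/np.linalg.norm(q-o);Pm=np.eye(3)-np.outer(k,k);M+=Pm;y+=Pm@o
    p=np.linalg.solve(M,y);return p
def cloud(n,d):
    v,u=np.mgrid[:420,:560]; return deproj(n,u.astype(float),v.astype(float),d[...,None][...,0])
E
python3 - <<'E'
import cv2
a=cv2.imread('pics/scene0.png');b=cv2.imread('pics/top0.png')
cv2.imwrite('pics/s1.png',cv2.resize(a[100:300,140:360],None,fx=3.6,fy=3,interpolation=cv2.INTER_CUBIC)[:600,:800])
cv2.imwrite('pics/s2.png',cv2.resize(a[230:420,240:460],None,fx=3.1,fy=3.1,interpolation=cv2.INTER_CUBIC))
cv2.imwrite('pics/t1.png',cv2.resize(b[130:300,100:300],None,fx=3.5,fy=3.5,interpolation=cv2.INTER_CUBIC))
cv2.imwrite('pics/t2.png',cv2.resize(b[140:310,240:440],None,fx=3.5,fy=3.5,interpolation=cv2.INTER_CUBIC))
E
```

```text
(no output)
```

View pics/s1.png

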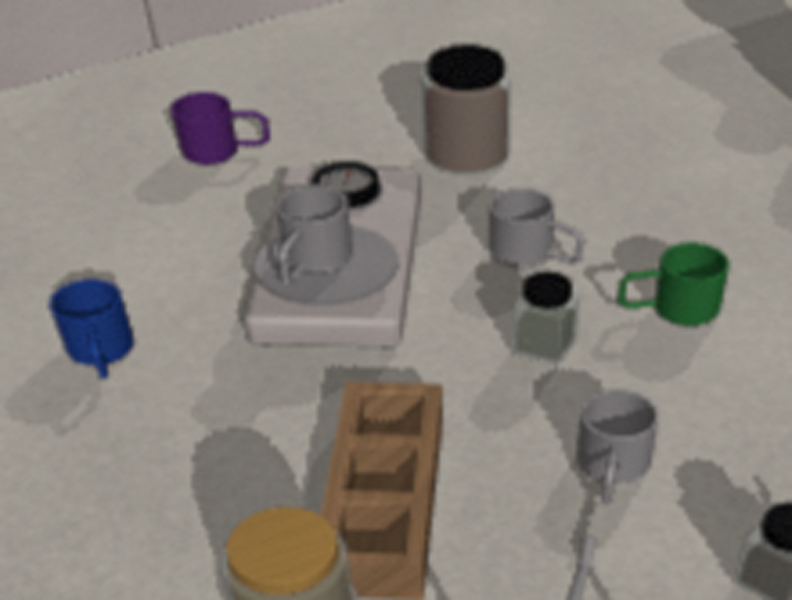

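View pics/s2.png

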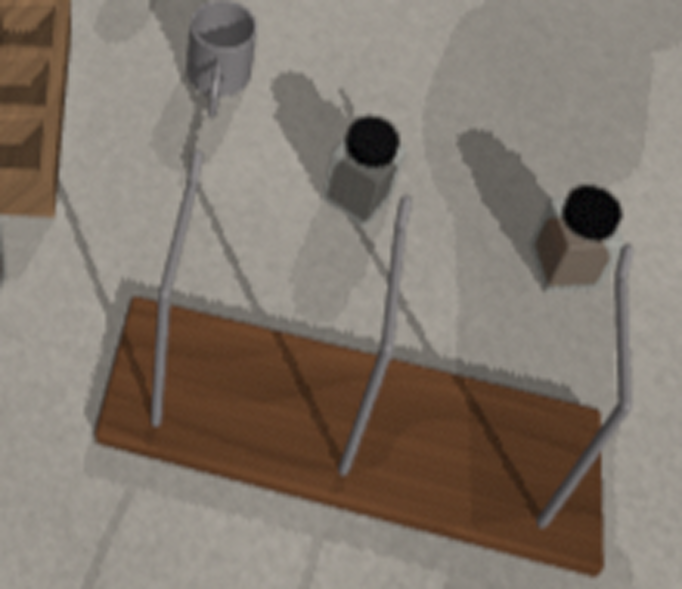

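View pics/t1.png

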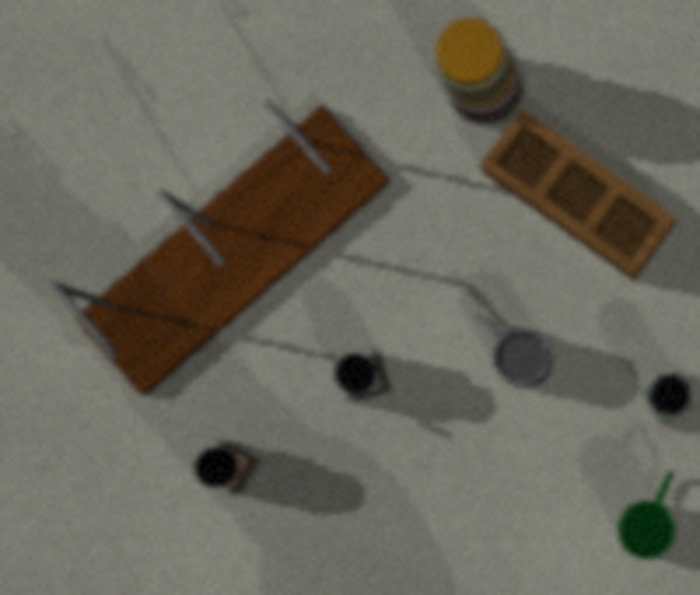

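View pics/t2.png

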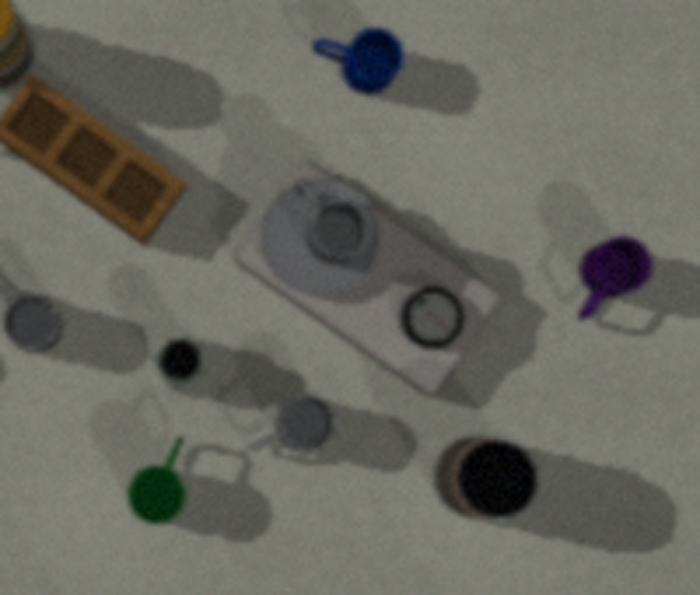

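Run:
```python
from h import *
for c in("scene","top"):
    read_camera(c)
    for t in ["cup_a","loop_a","jar_a","hook0","hook1","hook2","well0","well1","well2","pan_center","dial_center","zero_mark","pointer_tip","jam_low","jam_tall"]:
        print(c,t,[(np.round(o["location"],1).tolist(),round(o["conf"],2)) for o in tip_of(c,t)])
```

```text
scene cup_a [([330.4, 205.6], 0.89), ([310.1, 254.0], 0.75), ([233.1, 185.4], 0.65), ([286.7, 183.8], 0.64), ([225.7, 188.0], 0.6), ([198.1, 152.4], 0.6)]
scene loop_a [([165.1, 216.9], 0.9), ([221.7, 183.7], 0.81), ([209.6, 144.2], 0.72), ([295.1, 181.2], 0.71), ([316.4, 197.1], 0.61)]
scene jar_a [([422.7, 314.9], 0.87), ([291.1, 217.3], 0.78), ([356.9, 292.3], 0.7), ([220.0, 298.6], 0.67)]
scene hook0 [([301.8, 300.2], 0.71), ([370.2, 319.1], 0.62), ([437.3, 334.0], 0.59)]
scene hook1 [([301.8, 300.2], 0.71), ([370.2, 319.1], 0.62), ([437.3, 334.0], 0.59)]
scene hook2 [([301.8, 300.2], 0.71), ([370.2, 319.1], 0.62), ([437.3, 334.0], 0.59)]
scene well0 [([246.4, 263.6], 0.91), ([247.5, 246.1], 0.72), ([246.7, 286.8], 0.7)]
scene well1 [([246.4, 263.6], 0.91), ([247.5, 246.1], 0.72), ([246.7, 286.8], 0.7)]
scene well2 [([246.4, 263.6], 0.91), ([247.5, 246.1], 0.72), ([246.7, 286.8], 0.7)]
scene pan_center [([226.6, 315.1], 0.72), ([228.8, 184.0], 0.64), ([421.2, 315.9], 0.53)]
scene dial_center [([237.0, 158.3], 0.48), ([440.0, 333.4], 0.36)]
scene zero_mark [([233.0, 163.7], 0.52)]
[... 570 characters left out ...]
 0.77), ([184.8, 166.5], 0.56), ([313.6, 265.9], 0.34)]
top hook1 [([123.2, 223.6], 0.77), ([184.8, 166.5], 0.56), ([313.6, 265.9], 0.34)]
top hook2 [([123.2, 223.6], 0.77), ([184.8, 166.5], 0.56), ([313.6, 265.9], 0.34)]
top well0 [([262.7, 185.0], 0.93), ([253.3, 177.3], 0.9), ([283.3, 195.2], 0.6)]
top well1 [([262.7, 185.0], 0.93), ([253.3, 177.3], 0.9), ([283.3, 195.2], 0.6)]
top well2 [([262.7, 185.0], 0.93), ([253.3, 177.3], 0.9), ([283.3, 195.2], 0.6)]
top pan_center [([328.4, 205.5], 0.88)]
top dial_center [([363.8, 226.0], 0.74)]
top zero_mark [([201.8, 237.1], 0.65)]
top pointer_tip [([249.0, 233.7], 0.15)]
top jam_low [([236.8, 154.6], 0.53)]
top jam_tall [([375.3, 279.8], 0.98)]
```

Run:
```python
from h import *
for n in CAL:
    E=CAL[n]["extrinsics"];print(n,-E[:3,:3].T@E[:3,3])
ds=np.load('/tmp/scene_d.npy');dt=np.load('/tmp/top_d.npy')
Ps=cloud('scene',ds);Pt=cloud('top',dt)
# table plane check
for n,P,d in(('s',Ps,ds),('t',Pt,dt)):
    m=(d>0)&(abs(P[...,2])<15)&(P[...,0]>300)&(P[...,0]<1000)&(abs(P[...,1])<700)
    q=P[m];A=np.c_[q[:,:2],np.ones(len(q))];c,*_=np.linalg.lstsq(A,q[:,2],rcond=None);print(n,len(q),c*[1000,1000,1],np.std(q[:,2]-A@c),(d==0).mean())
def show(P,d,res=2,fn=''):
    # x 300..1000 up, y 600..-600
    H=np.full((360,600),-1.);
    m=(d>0)&(P[...,2]>8)&(P[...,2]<280)
    q=P[m]
    row=((1000-q[:,0])/2).astype(int);col=((600-q[:,1])/2).astype(int)
    ok=(row>=0)&(row<360)&(col>=0)&(col<600)
    np.maximum.at(H,(row[ok],col[ok]),q[ok,2])
    im=cv2.applyColorMap(np.clip(H,0,255).astype(np.uint8),cv2.COLORMAP_JET);im[H<0]=0
    for i in range(0,600,50): cv2.putText(im,str(600-2*i),(i,355),0,.3,(255,255,255))
    for i in range(0,360,50): cv2.putText(im,str(1000-2*i),(0,i+5),0,.3,(255,255,255))
    cv2.imwrite(fn,im)
show(Pt,dt,fn='pics/ht.png');show(Ps,ds,fn='pics/hs.png')
```

```text
scene [940.87542593 499.68101202 854.01704041]
top [ 357.52042323 -126.9423797  1755.93905   ]
s 63402 [-1.56604637 -0.68225011  2.10860624] 2.045708195624117 0.0037627551020408163
t 57503 [0.47081191 0.71539112 1.13153754] 4.449731412536497 0.00407312925170068
```

View pics/ht.png

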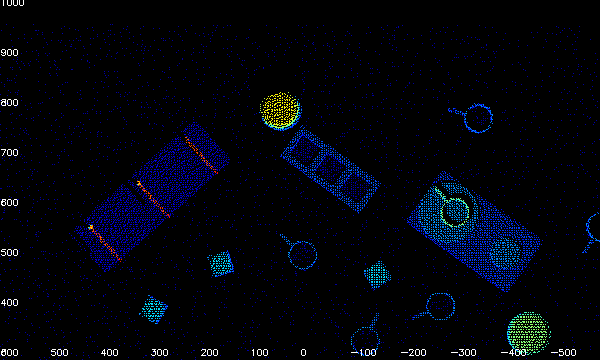

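View pics/hs.png

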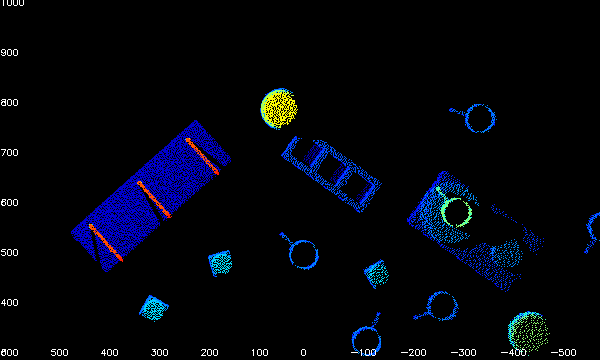

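```bash
cat > fit.py <<'E'
from h import *
from scipy.optimize import least_squares
def clouds():
    out={}
    for n in('scene','top'):
        p,d=read_camera(n);P=cloud(n,d);m=(d>0)
        out[n]=(P[m],p[m],p,d)
    return out
def near(P,c,rad): return P[np.hypot(P[:,0]-c[0],P[:,1]-c[1])<rad]
def cup(P,c,z0=0.,zr=None):
    q=near(P,c,80); q=q[(q[:,2]>z0+25)&(q[:,2]<z0+80)]
    ring=q[q[:,2]>z0+25]
    c=np.array(c,float)
    for _ in range(5):
        dd=np.hypot(*(ring[:,:2]-c).T); s=ring[(dd>20)&(dd<33)&(ring[:,2]>z0+58)]
        f=least_squares(lambda p:np.hypot(s[:,0]-p[0],s[:,1]-p[1])-27.5,c,loss='soft_l1',f_scale=1.5);c=f.x
    h=q[(np.hypot(*(q[:,:2]-c).T)>36)&(np.hypot(*(q[:,:2]-c).T)<68)&(q[:,2]<z0+62)]
    v=h[:,:2]-c; a=np.arctan2(np.mean(v[:,1]),np.mean(v[:,0])) if len(h) else np.nan
    return c,a,len(s),len(h),np.median(s[:,2]), np.max(np.hypot(*v.T)) if len(h) else 0
def jar(P,c):
    q=near(P,c,40);cap=q[(q[:,2]>78)]
    side=q[(q[:,2]>12)&(q[:,2]<75)]
    cc=np.median(cap[:,:2],axis=0)
    return cc,side,cap
E
python3 - <<'E'
from fit import *
C=clouds()
for n in C:
    P=C[n][0]
    print(n)
    for nm,c in(('A',(582,-305)),('B',(495,0)),('C',(395,-277))):
        z0=64 if nm=='A' else 0
        r_=cup(P,c,z0); print(nm,np.round(r_[0],1),'hdeg',np.round(np.degrees(r_[1]),1),r_[2:])
    for c in((475,167),(390,300),(460,-147)):
        cc,side,cap=jar(P,c)
        f=least_squares(lambda p:np.clip(np.hypot(cap[:,0]-p[0],cap[:,1]-p[1])-20,0,None),cc)
        rect=cv2.minAreaRect(np.r_[side,cap][:,:2].astype(np.float32))
        print('jar',np.round(cc,1),np.round(f.x,1),np.median(cap[:,2]),rect)
    H=P[(P[:,2]>150)&(P[:,2]<260)&(P[:,1]>120)&(P[:,1]<480)&(P[:,0]>450)&(P[:,0]<780)]
    for c in((520,400),(605,305),(695,205)):
        q=near(H,c,75);m=q.mean(0);w=np.linalg.svd((q-m)[:,:2],full_matrices=False)[2][0]
        if w[0]<0:w=-w
        t=(q-m)[:,:2]@w
        print('hook',m[:2].round(1),w.round(3),t.min().round(1),t.max().round(1),[(int(b),np.round(np.median(q[(t>b)&(t<b+10),2]),1)) for b in range(-60,60,10) if ((t>b)&(t<b+10)).any()])
    Z=P[(P[:,2]>44)&(P[:,2]<60)&(np.hypot(P[:,0]-662,P[:,1]+52)<110)&(P[:,1]>-150)&(P[:,1]<50)]
    print('rack',cv2.minAreaRect(Z[:,:2].astype(np.float32)),np.median(Z[:,2]))
    D=near(P,(500,-405),45);D=D[(D[:,2]>55)&(D[:,2]<80)]
    print('dial',cv2.minEnclosingCircle(D[:,:2].astype(np.float32)),np.median(D[:,2]),np.median(D[:,:2],axis=0))
    q=near(P,(585,-300),75);q=q[(q[:,2]>58)&(q[:,2]<76)]
    print('pan',cv2.minEnclosingCircle(q[:,:2].astype(np.float32)),np.median(q[:,2]))
E
```

```text
scene
A [ 574.9 -312.8] hdeg 38.2 (170, 33, np.float64(130.41374974070547), np.float64(64.80544040313289))
B [490.5  -7.6] hdeg 46.8 (165, 43, np.float64(66.33727156165317), np.float64(63.223506040328374))
C [ 388.1 -284.6] hdeg 113.6 (128, 30, np.float64(65.83595012596169), np.float64(63.2124981001039))
jar [474.  158.5] [472.2 156.2] 86.65511913603169 ((473.3043212890625, 157.6025848388672), (44.19157028198242, 43.799659729003906), 14.37596321105957)
jar [381.  293.3] [379.5 292.3] 86.67836711811259 ((380.2672119140625, 291.9918212890625), (45.810020446777344, 44.35840606689453), 60.252410888671875)
jar [ 452.7 -154.5] [ 450.5 -157. ] 86.7938205647645 ((450.9580383300781, -156.85598754882812), (46.642818450927734, 44.3690071105957), 33.33818435668945)
hook [521.7 394.2] [0.746 0.666] -58.6 38.8 [(-60, np.float64(214.5)), (-50, np.float64(204.9)), (-40, np.float64(203.1)), (-30, np.float64(203.2)), (-20, np.float64(203.4)), (-10, np.float64(203.6)), (0, np.float64(203.8)), (10, np.float64(203.5)), (20, np.float64(203.5)), (30, np.float64(183.6))]
hook [607.1 296.9] [0.746 0.666] -56
[... 2215 characters left out ...]
0)), (20, np.float64(204.5)), (30, np.float64(196.6)), (40, np.float64(201.8))]
hook [689.4 198.6] [0.743 0.669] -49.5 46.3 [(-50, np.float64(214.2)), (-40, np.float64(204.5)), (-30, np.float64(207.2)), (-20, np.float64(208.6)), (-10, np.float64(202.3)), (0, np.float64(203.7)), (10, np.float64(204.6)), (20, np.float64(202.2)), (30, np.float64(203.4)), (40, np.float64(199.7))]
rack ((665.5521850585938, -55.30186462402344), (210.96755981445312, 74.93927764892578), 54.024383544921875) 52.5297779717611
dial ((491.6127624511719, -403.8304138183594), 39.07859420776367) 66.34034240302779 [ 493.88694077 -410.48728341]
pan ((575.3355712890625, -297.4972229003906), 60.11127471923828) 68.24058756691814
```

```bash
cat > g.py <<'E'
from h import *
from scipy.spatial.transform import Rotation as R
def pose():
    s=r.sense();q=s['orientation'];return s,np.array(s['tool_pos']),R.from_quat([q[1],q[2],q[3],q[0]])
def goto(x,y,z,jaw_deg,fixed=False,tilt=True):
    s,p,Rt=pose()
    ty=Rt.as_matrix()[:,1];cur=np.degrees(np.arctan2(ty[1],ty[0]))
    d=(jaw_deg-cur+180)%360-180
    if not fixed and abs(d)>90: d-=180*np.sign(d)
    a=np.radians(cur+d); Y=np.array([np.cos(a),np.sin(a),0]);Z=np.array([0,0,-1.]);X=np.cross(Y,Z)
    Rg=np.stack([X,Y,Z],1)
    rv=(Rt.inv()*R.from_matrix(Rg)).as_rotvec(degrees=True)
    sh=Rg.T@(np.array([x,y,z])-p)/10
    az=np.degrees(np.arctan2(p[1],p[0]))
    print('t',round(s['t'],2),'pos',p.round(1),'jaw',cur.round(1),'w',round(s['gripper_width'],1),'F',np.round(s['ft_force'],1))
    print('TURN first (deg) rv',rv.round(1),'| then shift cm in new tool axes',sh.round(2),' shift in present axes',(Rt.as_matrix().T@(np.array([x,y,z])-p)/10).round(2))
    print('joints',np.round(s['joints'],2))
E
cat > goto.py <<'E'
import sys
from g import *
goto(*[float(v) for v in sys.argv[1:5]])
E
python3 goto.py 575 -311.5 300 -52
```

```text
t 1.8 pos [148.5 658.5 231.3] jaw 77.3 w 85.3 F [-0.1 -0.3 -0.1]
TURN first (deg) rv [  0.   -0.  -50.7] | then shift cm in new tool axes [  26.11 -102.69   -6.87]  shift in present axes [-62.95 -85.24  -6.87]
joints [-1.46  0.48  0.02  1.56 -0.01  1.11 -0.08]
```

>>> send_rows --plan "0 0 -3.5 0 0 0 1;0 0 -3.4 0 0 0 1;-3.8 -2.7 0 0 0 0 1;-3.8 -2.7 0 0 0 0 1;-3.8 -2.7 0 0 0 0 1;-3.8 -2.7 0 0 0 0 1;-3.8 -2.7 0 0 0 0 1;-3.8 -2.7 0 0 0 0 1;-3.8 -2.7 0 0 0 0 1;-3.8 -2.7 0 0 0 0 1;-3.8 -2.7 0 0 0 0 1;-3.8 -2.7 0 0 0 0 1" --force 40

```text
t: 3.0
tool_pos: [460.8, 309.9, 300.7]
orientation: [0.0, 0.111, 0.994, 0.0]
ft_force: [0.7, 1.1, 0.8]
gripper_width: 85.4
```

>>> send_rows --plan "-3.8 -2.7 0 0 0 0 1;-3.8 -2.7 0 0 0 0 1;-3.8 -2.7 0 0 0 0 1;0 0 0 0 0 -8.4 1;0 0 0 0 0 -8.4 1;0 0 0 0 0 -8.4 1;0 0 0 0 0 -8.4 1;0 0 0 0 0 -8.4 1;0 0 0 0 0 -8.5 1;0 0 0 0 0 0 1"

```text
t: 4.0
tool_pos: [553.2, 207.3, 300.4]
orientation: [0.0, -0.324, 0.946, 0.0]
ft_force: [0.0, -0.4, 0.0]
gripper_width: 85.6
```

```bash
python3 goto.py 575 -311.5 300 -52
```

```text
t 4.0 pos [553.2 207.3 300.4] jaw 127.9 w 85.6 F [ 0.  -0.4  0. ]
TURN first (deg) rv [ 0.   0.  -0.1] | then shift cm in new tool axes [ 3.022e+01 -4.223e+01  4.000e-02]  shift in present axes [ 3.012e+01 -4.230e+01  2.000e-02]
joints [-0.6   0.28  0.17  1.69 -0.05  1.18  1.81]
```

>>> send_rows --plan "0 0 0 0 0 8.5 1;0 0 0 0 0 8.5 1;0 0 0 0 0 8.5 1;0 0 0 0 0 8.5 1;0 0 0 0 0 8.5 1;0 0 0 0 0 8.5 1;0 0 0 0 0 8.5 1;0 0 0 0 0 8.5 1;0 0 0 0 0 8.5 1;0 0 0 0 0 8.5 1;0 0 0 0 0 8.5 1;0 0 0 0 0 8.5 1"

```text
t: 5.2
tool_pos: [553.1, 207.5, 300.4]
orientation: [0.0, 0.536, 0.844, 0.0]
ft_force: [-1.4, -0.5, -0.6]
gripper_width: 85.2
```

>>> send_rows --plan "0 0 0 0 0 8.5 1;0 0 0 0 0 8.5 1;0 0 0 0 0 8.5 1;0 0 0 0 0 8.5 1;0 0 0 0 0 8.5 1;0 0 0 0 0 8.5 1;0 0 0 0 0 8.5 1;0 0 0 0 0 8.5 1;0 0 0 0 0 8.5 1;0 0 0 0 0 1 1;-3 4.2 0 0 0 0 1;-3 4.2 0 0 0 0 1"

```text
t: 6.4
tool_pos: [557.9, 108.1, 300.2]
orientation: [0.0, 0.944, 0.331, 0.0]
ft_force: [1.3, -0.7, 0.5]
gripper_width: 85.6
```

>>> send_rows --plan "-3 4.2 0 0 0 0 1;-3 4.2 0 0 0 0 1;-3 4.2 0 0 0 0 1;-3 4.2 0 0 0 0 1;-3 4.2 0 0 0 0 1;-3 4.2 0 0 0 0 1;0 0 0 0 0 0 1;0 0 0 0 0 0 1"

```text
t: 7.2
tool_pos: [571.8, -194.0, 300.3]
orientation: [0.0, 0.945, 0.326, -0.0]
ft_force: [0.8, 0.3, 0.0]
gripper_width: 85.1
```

```bash
python3 goto.py 575 -311.5 300 -52
python3 - <<'E'
from fit import *
C=clouds()
s=r.sense();tp=s['tool_pos'];print(tp)
for n in C:
    cv2.imwrite(f'pics/{n}_g1.png',cv2.resize(C[n][2][90:290,180:420],None,fx=3,fy=3,interpolation=cv2.INTER_CUBIC)[:,:,::-1])
    P=C[n][0];q=near(P,tp[:2],90);q=q[(q[:,2]>280)&(q[:,2]<345)]
    print(n,len(q))
    ja=np.radians(-52);u=np.array([np.cos(ja),np.sin(ja)]);v=np.array([-u[1],u[0]])
    a=(q[:,:2]-tp[:2])@u;b=(q[:,:2]-tp[:2])@v
    for z in range(280,345,10):
        m=(q[:,2]>=z)&(q[:,2]<z+10)
        if m.sum(): print(z,m.sum(),'jaw',np.percentile(a[m],[0,5,50,95,100]).round(1),'x',np.percentile(b[m],[0,5,50,95,100]).round(1))
E
```

```text
t 7.2 pos [ 571.8 -194.   300.3] jaw -51.9 w 85.1 F [0.8 0.3 0. ]
TURN first (deg) rv [0.  0.  0.1] | then shift cm in new tool axes [-6.99  9.45  0.03]  shift in present axes [-7.    9.44  0.04]
joints [-0.39  0.38  0.83  1.69 -0.3   1.2  -0.4 ]
[ 572.71960808 -190.73430558  300.0706273 ]
scene 158
310 18 jaw [-47.8 -47.3  44.5  49.7  50.2] x [-9.9 -8.9  3.5  8.3  8.4]
320 47 jaw [-54.6 -53.9  44.   55.6  57.3] x [-13.4 -11.2   3.4   9.1  10.9]
330 64 jaw [-54.9 -54.1   0.6  56.   58.4] x [-14.   -8.7   5.1  10.1  10.9]
340 29 jaw [-55.1 -54.1  45.   57.5  58. ] x [-10.   -7.9   3.5   8.6   9.3]
top 0
```

>>> send_rows --plan "-3.5 4.7 0 0 0 0 1;-3.5 4.7 0 0 0 0 1;0 0 0 0 0 0 1;0 0 0 0 0 0 1;0 0 0 0 0 0 1"

```text
t: 7.8
tool_pos: [576.2, -289.4, 300.0]
orientation: [-0.001, 0.944, 0.33, 0.0]
ft_force: [-0.5, -0.0, -0.5]
gripper_width: 84.9
```

```bash
cat > chk.py <<'E'
from fit import *
import sys
C=clouds()
s=r.sense();tp=s['tool_pos'];q_=s['orientation']
from scipy.spatial.transform import Rotation as R
M=R.from_quat([q_[1],q_[2],q_[3],q_[0]]).as_matrix();u=M[:2,1];v=M[:2,0]
print(tp)
for n in C:
    P=C[n][0];q=near(P,tp[:2],90);q=q[(q[:,2]>tp[2]-10)&(q[:,2]<tp[2]+70)]
    a=(q[:,:2]-tp[:2])@u;b=(q[:,:2]-tp[:2])@v
    for z in range(0,60,10):
        m=(q[:,2]>=tp[2]+z)&(q[:,2]<tp[2]+z+10)
        if m.sum()>5: print(n,z,m.sum(),'jaw',np.percentile(a[m],[0,5,50,95,100]).round(1),'x',np.percentile(b[m],[0,5,50,95,100]).round(1))
E
python3 goto.py 575 -311.5 300 -52; python3 chk.py
```

```text
t 7.8 pos [ 576.2 -289.4  300. ] jaw -51.5 w 84.9 F [-0.5 -0.  -0.5]
TURN first (deg) rv [-0.1 -0.1  0.5] | then shift cm in new tool axes [-1.45  1.66 -0.  ]  shift in present axes [-1.47  1.65 -0.01]
joints [-0.19  0.47  0.81  1.59 -0.36  1.24 -0.22]
[ 576.23053386 -289.4474348   300.08661892]
scene 10 17 jaw [-49.2 -49.1  42.8  44.8  47.2] x [-13.8 -12.1   5.9  10.7  11.7]
scene 20 54 jaw [-56.6 -55.5  -0.7  53.2  55.3] x [-9.  -7.1  6.8 11.2 13.5]
scene 30 52 jaw [-56.4 -56.1  41.9  53.5  56. ] x [-10.4  -8.1   6.6  11.9  13.2]
scene 40 64 jaw [-56.8 -56.4  41.3  53.2  55.5] x [-10.7  -6.6   6.6  12.   13.1]
scene 50 47 jaw [-59.6 -56.7  42.3  59.6  65.5] x [-6.8 -5.4  9.3 13.5 14.8]
```

```bash
cat > cups.py <<'E'
from fit import *
import sys
# args: x y z0 [name]
C=clouds()
x,y,z0=map(float,sys.argv[1:4])
for n in C:
    c=cup(C[n][0],(x,y),z0);print(n,c[0].round(1),'handle',np.degrees(c[1]).round(1),c[2:])
E
python3 cups.py 575 -311 64
python3 goto.py 574.9 -312 200 -51.9
```

```text
scene [ 574.9 -313. ] handle 38.2 (174, 33, np.float64(129.79463869666887), np.float64(64.07852054085346))
top [ 575. -311.] handle nan (0, 0, np.float64(nan), 0)
t 8.0 pos [ 575.9 -290.2  300.2] jaw -51.5 w 85.2 F [-0.5  0.4  0.8]
TURN first (deg) rv [-0.  -0.   0.4] | then shift cm in new tool axes [-1.43  1.65 10.02]  shift in present axes [-1.44  1.65 10.02]
joints [-0.19  0.47  0.82  1.59 -0.36  1.24 -0.22]
  return _methods._mean(a, axis=axis, dtype=dtype,
  ret = ret.dtype.type(ret / rcount)
```

>>> send_rows --plan "-1.4 1.65 0 0 0 0.4 1;0 0 3 0 0 0 1;0 0 3 0 0 0 1;0 0 3 0 0 0 1;0 0 0 0 0 0 1;0 0 0 0 0 0 1"

```text
t: 8.6
tool_pos: [574.8, -313.2, 210.8]
orientation: [-0.0, 0.946, 0.325, -0.0]
ft_force: [0.8, -0.2, 0.4]
gripper_width: 85.3
```

```bash
python3 goto.py 574.9 -312 93 -51.9
```

```text
t 8.6 pos [ 574.8 -313.2  210.8] jaw -52.1 w 85.3 F [ 0.8 -0.2  0.4]
TURN first (deg) rv [-0.   0.  -0.2] | then shift cm in new tool axes [ 0.09 -0.09 11.78]  shift in present axes [ 0.09 -0.09 11.78]
joints [-0.12  0.56  0.77  1.67 -0.43  1.09 -0.14]
```

>>> send_rows --plan "0 0 3 0 0 0 1;0 0 3 0 0 0 1;0 0 3 0 0 0 1;0 0 2 0 0 0 1;0 0 0.8 0 0 0 1;0 0 0 0 0 0 0;0 0 0 0 0 0 0;0 0 0 0 0 0 0;0 0 0 0 0 0 0;0 0 0 0 0 0 0;0 0 0 0 0 0 0" --force 50

```text
t: 9.7
tool_pos: [575.0, -314.0, 92.9]
orientation: [0.001, 0.946, 0.325, 0.001]
ft_force: [1.0, -1.2, 0.7]
gripper_width: 56.0
```

```bash
python3 goto.py 574.9 -312 93 -51.9
```

```text
t 9.7 pos [ 575.  -314.    92.9] jaw -52.1 w 56.0 F [ 1.  -1.2  0.7]
TURN first (deg) rv [ 0.1 -0.  -0.2] | then shift cm in new tool axes [ 0.12 -0.17 -0.01]  shift in present axes [ 0.12 -0.17 -0.01]
joints [-0.05  0.69  0.67  1.75 -0.54  0.89 -0.06]
```

>>> send_rows --plan "0 0 -1 0 0 0 0;0 0 -3 0 0 -8.5 0;0 0 -3 0 0 -8.5 0;0 0 -2 0 0 -8.5 0;0 0 -2 0 0 -8.5 0;0 0 -1 0 0 -8.5 0;0 0 -1 0 0 -8.5 0;0 0 -1 0 0 -8.5 0;0 0 0 0 0 -8.5 0;0 0 0 0 0 -8.5 0;0 0 0 0 0 -8.5 0;0 0 0 0 0 -8.5 0"

```text
t: 10.9
tool_pos: [573.5, -313.6, 232.4]
orientation: [-0.001, 0.409, 0.913, -0.0]
ft_force: [0.0, 0.9, -0.6]
gripper_width: 55.3
```

```bash
python3 goto.py 633 89 230 41.8;python3 - <<'E'
from fit import *
C=clouds()
for n in C: cv2.imwrite(f'pics/{n}_g2.png',cv2.resize(C[n][2][100:300,180:420],None,fx=3,fy=3,interpolation=cv2.INTER_CUBIC)[:,:,::-1])
E
```

```text
t 10.9 pos [ 573.5 -313.6  232.4] jaw 41.7 w 55.3 F [ 0.   0.9 -0.6]
TURN first (deg) rv [-0.1 -0.1 -0.1] | then shift cm in new tool axes [26.05 31.27  0.24]  shift in present axes [26.1  31.23  0.24]
joints [ 0.14  0.46  0.37  1.63 -0.18  1.09  1.29]
```

View pics/scene_g2.png

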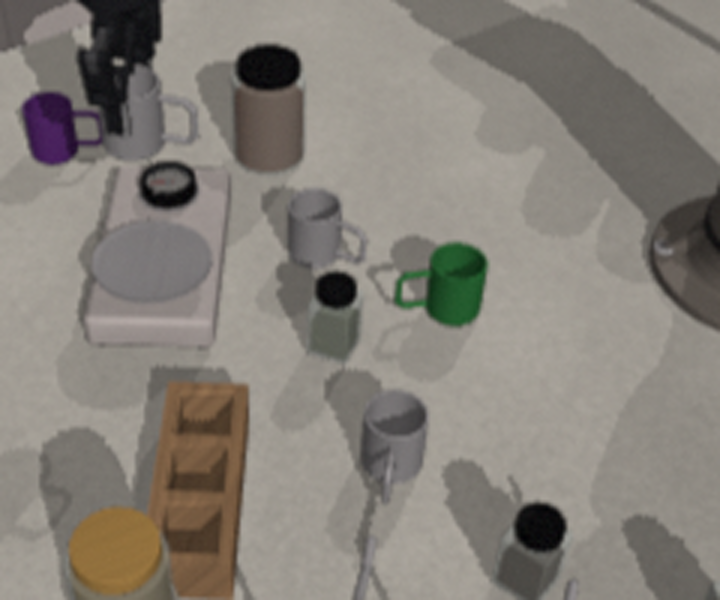

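>>> send_rows --plan "2.6 3.1 0 0 0 0 0;2.6 3.1 0 0 0 0 0;2.6 3.1 0 0 0 0 0;2.6 3.1 0 0 0 0 0;2.6 3.1 0 0 0 0 0;2.6 3.1 0 0 0 0 0;2.6 3.1 0 0 0 0 0;2.6 3.1 0 0 0 0 0;2.6 3.1 0 0 0 0 0;2.6 3.1 0 0 0 0 0;0 0 0 0 0 0 0;0 0 0 0 0 0 0"

```text
t: 12.2
tool_pos: [634.6, 87.6, 232.0]
orientation: [-0.0, 0.412, 0.911, -0.0]
ft_force: [-0.2, -0.1, -1.2]
gripper_width: 56.6
```

```bash
python3 goto.py 633 89 201 41.8
```

```text
t 12.2 pos [634.6  87.6 232. ] jaw 41.4 w 56.6 F [-0.2 -0.1 -1.2]
TURN first (deg) rv [-0.1 -0.  -0.4] | then shift cm in new tool axes [ 0.21 -0.03  3.1 ]  shift in present axes [ 0.21 -0.03  3.1 ]
joints [-0.43  0.43  0.26  1.66 -0.12  1.08  0.59]
```

>>> send_rows --plan "0.2 0 1.5 0 0 -0.4 0;0 0 1.6 0 0 0 0;0 0 0 0 0 0 0;0 0 0 0 0 0 0"

```text
t: 12.6
tool_pos: [633.3, 86.3, 200.7]
orientation: [-0.0, 0.41, 0.912, -0.001]
ft_force: [-0.6, -0.4, -1.3]
gripper_width: 55.8
```

```bash
python3 goto.py 714.9 162.6 201 41.8;python3 - <<'E'
from fit import *
C=clouds()
b=np.degrees(0)
hk=np.array([686.2,194.7]);u=np.array([.745,.667]);v=np.array([-.667,.745])
for n in C:
    cv2.imwrite(f'pics/{n}_g3.png',cv2.resize(C[n][2][200:380,220:460] if n=='scene' else C[n][2][120:270,130:330],None,fx=3,fy=3,interpolation=cv2.INTER_CUBIC)[:,:,::-1])
    P=C[n][0]; a=(P[:,:2]-hk)@u;c=(P[:,:2]-hk)@v
    m=(a>-125)&(a<-95)&(c>-14)&(c<35)&(P[:,2]>150)&(P[:,2]<260)
    print(n,m.sum(),'a',np.percentile(a[m],[2,50,98]).round(1) if m.sum() else'')
    for lo in range(-14,35,4):
        k=m&(c>lo)&(c<lo+4)
        if k.sum(): print(lo,k.sum(),P[k,2].min().round(1),P[k,2].max().round(1), np.median(a[k]).round(1))
E
```

```text
t 12.6 pos [633.3  86.3 200.7] jaw 41.6 w 55.8 F [-0.6 -0.4 -1.3]
TURN first (deg) rv [-0.1 -0.  -0.2] | then shift cm in new tool axes [ 0.25 11.17 -0.03]  shift in present axes [ 0.28 11.17 -0.05]
joints [-0.42  0.45  0.26  1.69 -0.13  1.02  0.61]
scene 121 a [-114.3 -109.7 -107.3]
-14 12 186.8 233.0 -110.1
-10 15 185.2 234.4 -110.3
-6 12 187.3 232.5 -109.7
-2 13 186.7 233.5 -109.7
2 14 187.9 232.1 -111.0
6 14 187.6 234.3 -109.7
10 19 189.9 230.9 -109.3
14 22 193.6 225.9 -109.4
top 0 a
```

View pics/scene_g3.png

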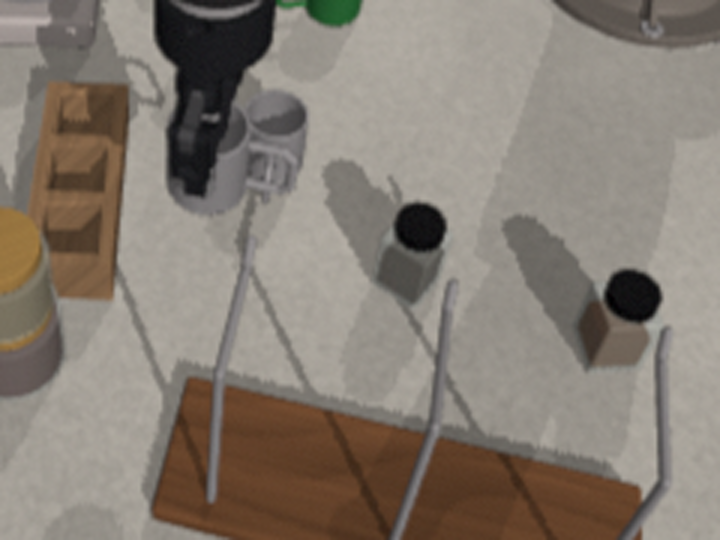

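>>> send_rows --plan "0.2 0 0.3 0 0 -0.2 0;0 1.5 0 0 0 0 0;0 1.5 0 0 0 0 0;0 1.5 0 0 0 0 0;0 1.5 0 0 0 0 0;0 1.5 0 0 0 0 0;0 1.5 0 0 0 0 0;0 1.2 0 0 0 0 0;0 1 0 0 0 0 0;0 0 0 0 0 0 0;0 0 0 0 0 0 0"

```text
t: 13.8
tool_pos: [715.5, 163.9, 198.1]
orientation: [-0.0, 0.407, 0.913, -0.0]
ft_force: [-0.6, 0.1, -0.9]
gripper_width: 56.0
```

```bash
python3 goto.py 714.9 162.6 180.5 41.8;python3 - <<'E'
from fit import *
C=clouds()
n='scene'
cv2.imwrite(f'pics/{n}_g4.png',cv2.resize(C[n][2][200:380,220:460],None,fx=3,fy=3,interpolation=cv2.INTER_CUBIC)[:,:,::-1])
E
```

```text
t 13.8 pos [715.5 163.9 198.1] jaw 42.0 w 56.0 F [-0.6  0.1 -0.9]
TURN first (deg) rv [-0.   0.   0.2] | then shift cm in new tool axes [-0.06 -0.13  1.76]  shift in present axes [-0.06 -0.13  1.76]
joints [-0.47  0.61  0.24  1.44 -0.16  1.11  0.54]
```

View pics/scene_g4.png

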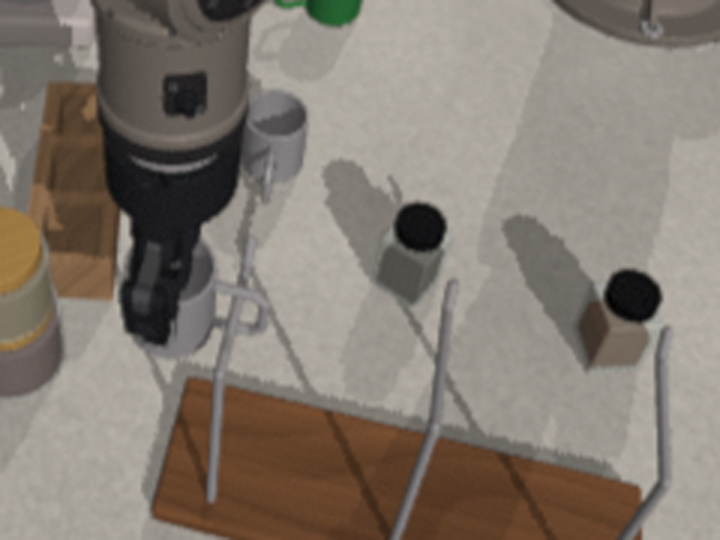

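>>> send_rows --plan "0 0 0.5 0 0 0 0;0 0 0.5 0 0 0 0;0 0 0.5 0 0 0 0;0 0 0.3 0 0 0 0;0 0 0 0 0 0 0;0 0 0 0 0 0 0"

```text
t: 14.5
tool_pos: [715.7, 164.2, 180.2]
orientation: [-0.0, 0.407, 0.914, -0.0]
ft_force: [0.9, 0.2, -0.1]
gripper_width: 55.9
```

>>> send_rows --plan "0 0 0.2 0 0 0 0;0 0 0 0 0 0 0;0 0 0 0 0 0 0.75;0 0 0 0 0 0 0.85;0 0 0 0 0 0 1;0 0 0 0 0 0 1;0 0 0 0 0 0 1;0 0 0 0 0 0 1;0 0 0 0 0 0 1;0 0 0 0 0 0 1"

```text
t: 15.5
tool_pos: [715.7, 164.2, 178.2]
orientation: [-0.0, 0.407, 0.914, -0.0]
ft_force: [0.2, 0.4, -0.7]
gripper_width: 85.3
```

Run:
```python
from fit import *
C=clouds()
n='scene'
cv2.imwrite(f'pics/{n}_g5.png',cv2.resize(C[n][2][200:380,220:460],None,fx=3,fy=3,interpolation=cv2.INTER_CUBIC)[:,:,::-1])
print(r.sense()['gripper_width'])
```

```text
85.51367931920909
```

View pics/scene_g5.png

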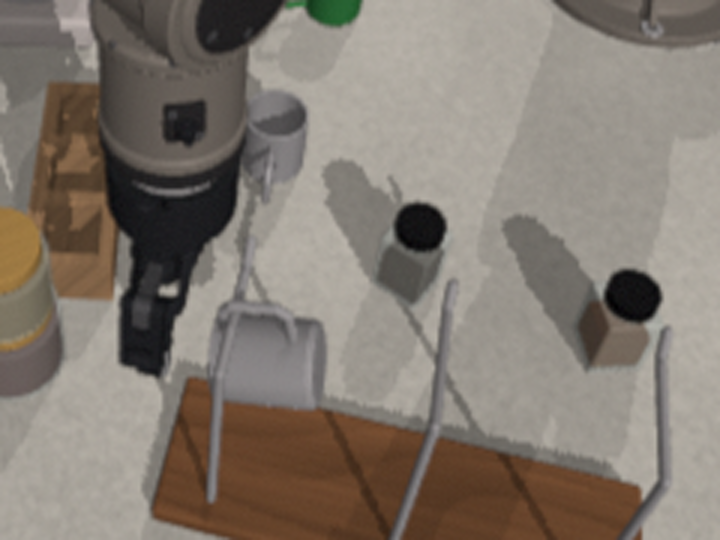

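>>> send_rows --plan "0 0 -3 0 0 0 1;0 0 -3 0 0 0 1;0 0 -3 0 0 0 1;0 0 -3 0 0 8.5 1;0 0 0 0 0 8.5 1;0 0 0 0 0 8.5 1;0 0 0 0 0 8.5 1;0 0 0 0 0 8.5 1;0 0 0 0 0 8.5 1;0 0 0 0 0 8.5 1;0 0 0 0 0 8.5 1;0 0 0 0 0 8.5 1"

```text
t: 16.8
tool_pos: [715.6, 164.3, 298.3]
orientation: [-0.0, 0.886, 0.463, 0.0]
ft_force: [-0.4, 0.1, -0.2]
gripper_width: 85.6
```

```bash
python3 cups.py 490 -7 0;  python3 goto.py 490.5 -7 180 -43.4
```

```text
scene [487.7  -6.9] handle 43.9 (11, 2, np.float64(59.9742652937399), np.float64(64.06721825717864))
top [490.2  -5.2] handle 46.7 (49, 13, np.float64(67.90491394400388), np.float64(59.85239329767421))
t 16.9 pos [715.6 164.5 298.1] jaw -34.6 w 85.6 F [ 0.2 -0.1 -0.3]
TURN first (deg) rv [0.  0.  8.8] | then shift cm in new tool axes [-27.93  -4.57  11.81]  shift in present axes [-26.89  -8.81  11.82]
joints [-0.65  0.58  0.56  1.34 -0.31  1.31 -0.69]
```

>>> send_rows --plan "0 0 0 0 0 8.5 1;-4 -0.65 0.3 0 0 0.3 1;-4 -0.65 1 0 0 0 1;-4 -0.65 1.5 0 0 0 1;-4 -0.65 1.5 0 0 0 1;-4 -0.65 1.5 0 0 0 1;-4 -0.65 2 0 0 0 1;-4 -0.65 2 0 0 0 1;0 0 2 0 0 0 1;0 0 0 0 0 0 1;0 0 0 0 0 0 1"

```text
t: 18.0
tool_pos: [491.5, -8.1, 180.9]
orientation: [0.0, 0.918, 0.398, 0.0]
ft_force: [0.7, 0.3, -0.6]
gripper_width: 85.4
```

```bash
python3 cups.py 490 -7 0 2>/dev/null;  python3 goto.py 490.5 -7.2 29 -43.4
```

```text
scene [490.4  -7.4] handle 46.5 (168, 44, np.float64(66.14511307804365), np.float64(63.41201524709373))
top [490.4  -5.2] handle nan (14, 0, np.float64(67.89769018968235), 0)
t 18.1 pos [492.2  -7.9 181.4] jaw -43.2 w 85.6 F [-0.8  0.1  0.2]
TURN first (deg) rv [ 0.1 -0.1  0.2] | then shift cm in new tool axes [-0.07 -0.17 15.24]  shift in present axes [-0.09 -0.19 15.24]
joints [-0.66  0.27  0.65  2.07 -0.22  0.86 -0.64]
```

>>> send_rows --plan "-0.05 -0.1 3 0 0 0 1;0 0 3.5 0 0 0 1;0 0 3.5 0 0 0 1;0 0 3 0 0 0 1;0 0 2.2 0 0 0 1;0 0 0 0 0 0 0;0 0 0 0 0 0 0;0 0 0 0 0 0 0;0 0 0 0 0 0 0;0 0 0 0 0 0 0;0 0 0 0 0 0 0"

```text
t: 19.2
tool_pos: [490.5, -7.9, 29.3]
orientation: [0.0, 0.918, 0.396, 0.001]
ft_force: [-1.1, -0.4, 7.5]
gripper_width: 55.9
```

```bash
python3 goto.py 490.5 -7.2 29 -43.4
```

```text
t 19.2 pos [490.5  -7.9  29.3] jaw -43.3 w 55.9 F [-1.1 -0.4  7.5]
TURN first (deg) rv [ 0.1 -0.1  0.1] | then shift cm in new tool axes [ 0.05 -0.04  0.03]  shift in present axes [ 0.05 -0.04  0.03]
joints [-0.49  0.53  0.47  2.16 -0.47  0.54 -0.42]
```

>>> send_rows --plan "0 0 -1 0 0 0 0;0 0 -3 0 0 -8.5 0;0 0 -3 0 0 -8.5 0;0 0 -3 0 0 -8.5 0;0 0 -3 0 0 -8.5 0;0 0 -3 0 0 -8.5 0;0 0 -3 0 0 -8.5 0;0 0 -1 0 0 -8.5 0;0 0 0 0 0 -8.5 0;0 0 0 0 0 -8.5 0;0 0 0 0 0 -8.5 0;0 0 0 0 0 0 0"

```text
t: 20.4
tool_pos: [489.1, -8.5, 228.8]
orientation: [0.0, 0.409, 0.913, -0.0]
ft_force: [-0.1, 0.2, -0.9]
gripper_width: 56.1
```

```bash
python3 goto.py 546.1 185.5 225 41.8
```

```text
t 20.4 pos [489.1  -8.5 228.8] jaw 41.7 w 56.1 F [-0.1  0.2 -0.9]
TURN first (deg) rv [ 0.   0.  -0.1] | then shift cm in new tool axes [10.67 17.18  0.38]  shift in present axes [10.69 17.17  0.37]
joints [-0.43  0.17  0.36  2.01 -0.07  0.97  0.7 ]
```

>>> send_rows --plan "2.1 3.4 0 0 0 0 0;2.1 3.4 0 0 0 0 0;2.1 3.4 0 0 0 0 0;2.1 3.4 0 0 0 0 0;2.2 3.5 0 0 0 -0.1 0;0 0 1.5 0 0 0 0;0 0 1.5 0 0 0 0;0 0 0 0 0 0 0;0 0 0 0 0 0 0"

```text
t: 21.3
tool_pos: [546.6, 184.3, 198.6]
orientation: [-0.0, 0.41, 0.912, -0.0]
ft_force: [0.0, -0.3, -0.6]
gripper_width: 55.8
```

```bash
cat > loopchk.py <<'E'
from fit import *
import sys
C=clouds()
hk=np.array([float(sys.argv[1]),float(sys.argv[2])]);u=np.array([.745,.667]);v=np.array([-.667,.745])
n='scene'
cv2.imwrite(f'pics/{sys.argv[3]}.png',cv2.resize(C[n][2][200:380,220:460],None,fx=3,fy=3,interpolation=cv2.INTER_CUBIC)[:,:,::-1])
P=C[n][0]; a=(P[:,:2]-hk)@u;c=(P[:,:2]-hk)@v
m=(a>-125)&(a<-95)&(c>-14)&(c<35)&(P[:,2]>150)&(P[:,2]<260)
for lo in range(-14,35,4):
    k=m&(c>lo)&(c<lo+4)
    if k.sum(): print(lo,k.sum(),P[k,2].min().round(1),P[k,2].max().round(1), np.median(a[k]).round(1))
E
python3 loopchk.py 599.4 291 g6; python3 goto.py 628.1 258.9 198 41.8
```

```text
-14 15 183.2 229.6 -108.2
-10 14 183.3 229.8 -108.4
-6 14 182.2 230.7 -107.9
-2 15 183.3 230.7 -108.4
2 13 181.5 228.7 -109.1
6 17 184.0 231.6 -108.4
10 28 186.6 228.5 -107.8
14 23 189.6 225.5 -108.1
t 21.4 pos [547.2 184.5 199.3] jaw 41.7 w 56.1 F [-0.   0.7 -1. ]
TURN first (deg) rv [ 0.1  0.  -0.1] | then shift cm in new tool axes [ 0.16 10.99  0.13]  shift in present axes [ 0.18 10.99  0.14]
joints [-0.64  0.35  0.26  1.84 -0.11  0.96  0.4 ]
```

View pics/g6.png

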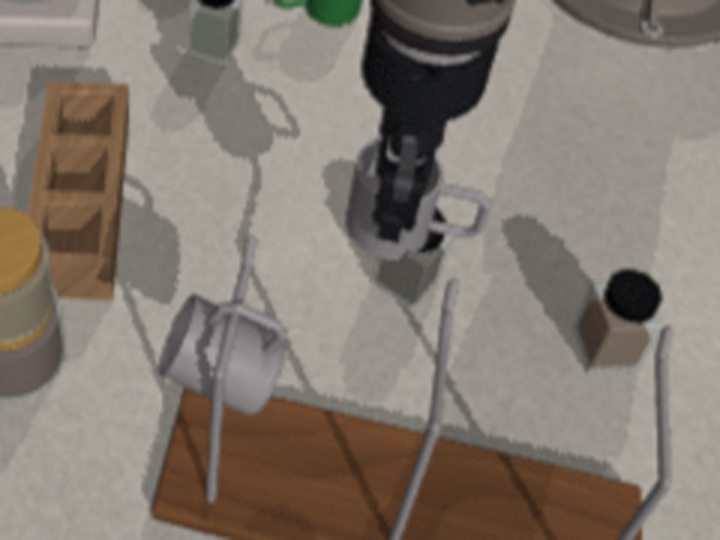

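>>> send_rows --plan "0.2 0 0 0 0 0 0;0 1.5 0 0 0 0 0;0 1.5 0 0 0 0 0;0 1.5 0 0 0 0 0;0 1.5 0 0 0 0 0;0 1.5 0 0 0 0 0;0 1.5 0 0 0 0 0;0 1 0 0 0 0 0;0 1 0 0 0 0 0;0 0 0 0 0 0 0;0 0 0 0 0 0 0"

```text
t: 22.5
tool_pos: [627.2, 259.2, 198.2]
orientation: [-0.0, 0.409, 0.913, -0.0]
ft_force: [0.1, -1.1, -1.5]
gripper_width: 56.2
```

```bash
python3 loopchk.py 599.4 291 g7; python3 goto.py 628.1 258.9 178 41.8
```

```text
t 22.6 pos [627.1 258.9 198.3] jaw 41.8 w 56.1 F [ 0.2 -0.2 -0.8]
TURN first (deg) rv [-0.  0. -0.] | then shift cm in new tool axes [-0.06  0.07  2.03]  shift in present axes [-0.06  0.08  2.03]
joints [-0.66  0.52  0.25  1.59 -0.14  1.05  0.36]
```

View pics/g7.png

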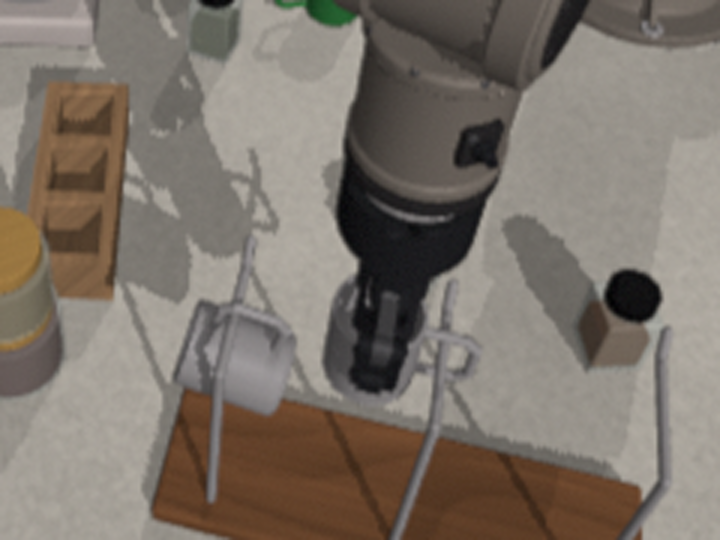

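>>> send_rows --plan "0 0 0.6 0 0 0 0;0 0 0.6 0 0 0 0;0 0 0.5 0 0 0 0;0 0 0.2 0 0 0 0;0 0 0 0 0 0 0;0 0 0 0 0 0 0;0 0 0 0 0 0 0.75;0 0 0 0 0 0 0.85;0 0 0 0 0 0 1;0 0 0 0 0 0 1;0 0 0 0 0 0 1;0 0 0 0 0 0 1"

```text
t: 23.8
tool_pos: [627.5, 259.5, 179.2]
orientation: [0.0, 0.408, 0.913, -0.0]
ft_force: [-0.1, -0.7, 0.2]
gripper_width: 85.4
```

```bash
python3 loopchk.py 599.4 291 g8;  python3 cups.py 388 -283.5 0 2>/dev/null; python3 goto.py 388 -284 180 23.4
```

```text
scene [ 387.6 -284.9] handle 112.7 (130, 31, np.float64(65.20113436554746), np.float64(63.7905067757712))
top [ 387.8 -281.8] handle 113.8 (53, 12, np.float64(69.50008540695751), np.float64(61.47501723916493))
t 24.0 pos [627.5 259.5 179.3] jaw 41.8 w 85.7 F [-0.6 -0.1 -0.6]
TURN first (deg) rv [ 0.  -0.  18.4] | then shift cm in new tool axes [-40.37 -43.56  -0.07]  shift in present axes [-24.57 -54.08  -0.07]
joints [-0.65  0.54  0.24  1.61 -0.15  1.01  0.36]
```

View pics/g8.png

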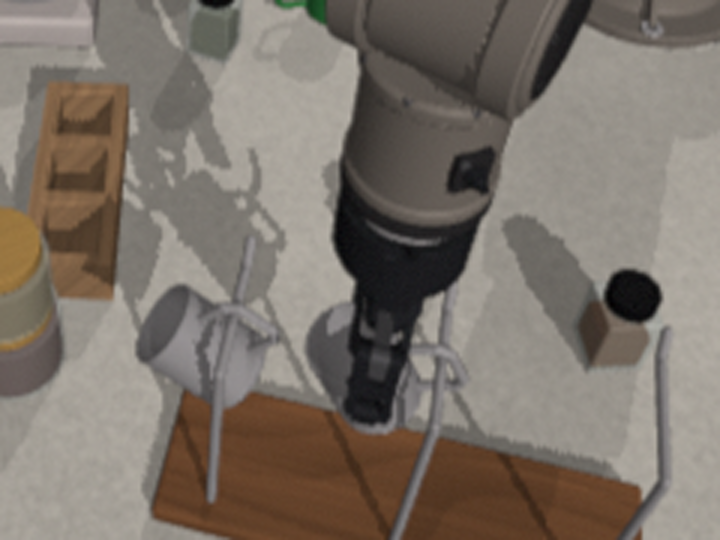

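>>> send_rows --plan "0 0 -3 0 0 0 1;0 0 -3 0 0 0 1;0 0 -3 0 0 0 1;0 0 -3 0 0 6.2 1;0 0 0 0 0 6.2 1;0 0 0 0 0 6 1;-2.9 -3.1 0 0 0 0 1;-2.9 -3.1 0 0 0 0 1;-2.9 -3.1 0 0 0 0 1;-2.9 -3.1 0 0 0 0 1;-2.9 -3.1 0 0 0 0 1;-2.9 -3.1 0 0 0 0 1"

```text
t: 25.2
tool_pos: [524.9, 24.4, 299.5]
orientation: [0.0, 0.549, 0.836, 0.0]
ft_force: [0.1, -0.3, -0.4]
gripper_width: 85.6
```

>>> send_rows --plan "-2.9 -3.1 1 0 0 0 1;-2.9 -3.1 1 0 0 0 1;-2.9 -3.1 1 0 0 0 1;-2.9 -3.1 1 0 0 0 1;-2.9 -3.1 1 0 0 0 1;-2.9 -3.1 1 0 0 0 1;-2.9 -3.1 1 0 0 0 1;-2.5 -3.1 1 0 0 0 1;0 0 1 0 0 0 1;0 0 0 0 0 0 1;0 0 0 0 0 0 1"

```text
t: 26.3
tool_pos: [389.3, -280.9, 209.4]
orientation: [-0.0, 0.549, 0.836, 0.0]
ft_force: [1.0, 0.5, 0.5]
gripper_width: 85.4
```

```bash
python3 cups.py 388 -283.5 0 2>/dev/null; python3 goto.py 387.8 -284.2 180 23.2
```

```text
scene [ 399.3 -270.8] handle -164.1 (31, 82, np.float64(65.12516751560877), np.float64(67.44070916197934))
top [ 388.  -283.5] handle nan (0, 0, np.float64(nan), 0)
t 26.4 pos [ 389.8 -280.7  209.7] jaw 23.5 w 85.5 F [-0.3  0.3 -0.1]
TURN first (deg) rv [0.  0.  0.3] | then shift cm in new tool axes [-0.24 -0.32  2.97]  shift in present axes [-0.24 -0.32  2.97]
joints [-0.07  0.2   0.65  2.06 -0.15  0.92  1.07]
```

Run:
```python
from fit import *
C=clouds()
n='scene'
cv2.imwrite('pics/g9.png',cv2.resize(C[n][2][100:300,180:420],None,fx=3,fy=3,interpolation=cv2.INTER_CUBIC)[:,:,::-1])
P=C[n][0];q=near(P,(388,-284),110);q=q[(q[:,2]>20)&(q[:,2]<75)]
im=np.zeros((440,440),np.uint8)
for x,y,z in q:
    im[int(220-2*(x-388)),int(220-2*(y+284))]=int(z*3)
cv2.imwrite('pics/g9h.png',im)
```

```text
(no output)
```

View pics/g9.png

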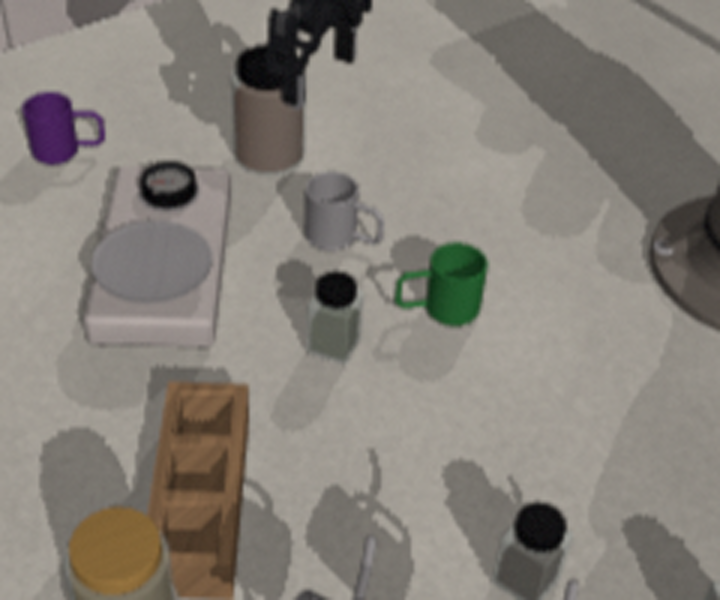

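View pics/g9h.png

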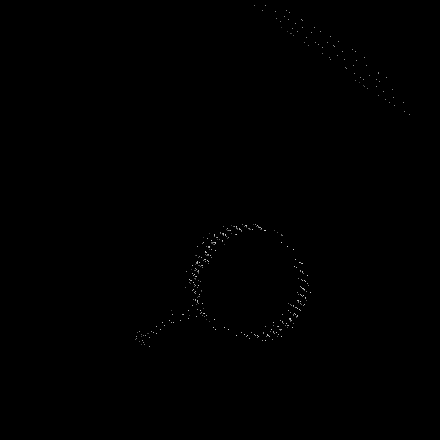

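```bash
python3 cups.py 357 -298 0 2>/dev/null; python3 goto.py 357 -298 180 30
```

```text
scene [ 356.8 -298.5] handle 116.4 (120, 33, np.float64(66.03110109610607), np.float64(63.958297663104915))
top [ 357. -298.] handle nan (0, 0, np.float64(nan), 0)
t 26.6 pos [ 389.3 -281.2  209.6] jaw 23.5 w 85.4 F [-0.1 -0.3  0.2]
TURN first (deg) rv [ 0.   0.  -6.5] | then shift cm in new tool axes [ 0.16 -3.64  2.96]  shift in present axes [-0.25 -3.64  2.96]
joints [-0.07  0.2   0.65  2.07 -0.15  0.92  1.07]
```

>>> send_rows --plan "0 -1.8 0 0 0 -2.9 1;0 -1.8 1.5 0 0 0 1;0 0 1.5 0 0 0 1;0 0 0 0 0 0 1;0 0 0 0 0 0 1"

```text
t: 27.1
tool_pos: [356.4, -296.7, 179.6]
orientation: [-0.0, 0.528, 0.85, -0.0]
ft_force: [1.4, -0.3, 0.7]
gripper_width: 85.5
```

```bash
python3 cups.py 357 -298 0 2>/dev/null; python3 goto.py 356.8 -298 29 26.4
```

```text
scene [ 356.6 -298.6] handle 117.1 (117, 32, np.float64(65.76795040892037), np.float64(63.40861983214438))
top [ 355.6 -295. ] handle 116.6 (9, 6, np.float64(67.72933539306182), np.float64(61.42211431164346))
t 27.2 pos [ 356.9 -296.9  180. ] jaw 26.3 w 85.4 F [ 0.6 -0.4  0.2]
TURN first (deg) rv [ 0.   0.1 -0.1] | then shift cm in new tool axes [-0.09 -0.06 15.1 ]  shift in present axes [-0.08 -0.07 15.1 ]
joints [-0.    0.22  0.65  2.13 -0.18  0.84  1.21]
```

>>> send_rows --plan "-0.05 -0.05 3 0 0 0 1;0 0 3.5 0 0 0 1;0 0 3.5 0 0 0 1;0 0 3 0 0 0 1;0 0 2 0 0 0 1;0 0 0 0 0 0 0;0 0 0 0 0 0 0;0 0 0 0 0 0 0;0 0 0 0 0 0 0;0 0 0 0 0 0 0;0 0 0 0 0 0 0"

```text
t: 28.3
tool_pos: [356.8, -297.9, 30.4]
orientation: [0.001, 0.528, 0.849, 0.0]
ft_force: [-0.4, 2.2, 8.0]
gripper_width: 55.7
```

```bash
python3 goto.py 356.8 -298 29 26.4
```

```text
t 28.3 pos [ 356.8 -297.9   30.4] jaw 26.3 w 55.7 F [-0.4  2.2  8. ]
TURN first (deg) rv [ 0.1  0.1 -0.1] | then shift cm in new tool axes [-0.01 -0.    0.14]  shift in present axes [-0.01 -0.    0.14]
joints [ 0.19  0.5   0.46  2.22 -0.46  0.51  1.46]
```

>>> send_rows --plan "0 0 -1 0 0 0 0;0 0 -3 0 0 0 0;0 0 -4 0 0 0 0;0 0 -4 0 0 0 0;0 0 -4 0 0 -7.6 0;0 0 -4 0 0 -7.6 0;0 0 0 0 0 0 0;0 0 0 0 0 0 0"

```text
t: 29.1
tool_pos: [355.9, -297.5, 230.2]
orientation: [0.001, 0.411, 0.912, 0.001]
ft_force: [0.4, 0.8, -1.0]
gripper_width: 56.1
```

```bash
python3 goto.py 490 0 228 41.8
```

```text
t 29.1 pos [ 355.9 -297.5  230.2] jaw 41.4 w 56.1 F [ 0.4  0.8 -1. ]
TURN first (deg) rv [ 0.1  0.1 -0.4] | then shift cm in new tool axes [13.24 29.82  0.22]  shift in present axes [13.44 29.74  0.26]
joints [-0.03  0.13  0.66  2.08 -0.1   0.96  1.4 ]
```

>>> send_rows --plan "1.65 3.72 0 0 0 -0.4 0;1.65 3.72 0 0 0 0 0;1.65 3.72 0 0 0 0 0;1.65 3.72 0 0 0 0 0;1.65 3.72 0 0 0 0 0;1.65 3.72 0 0 0 0 0;1.65 3.72 0 0 0 0 0;1.65 3.72 0 0 0 0 0;3.3 2.3 0 0 0 0 0;3.3 2.3 0 0 0 0 0;3.3 2.3 0 0 0 0 0;3.3 2.3 0 0 0 0 0"

```text
t: 30.3
tool_pos: [468.2, 159.9, 227.4]
orientation: [-0.001, 0.408, 0.913, -0.002]
ft_force: [1.2, -0.2, -1.2]
gripper_width: 55.9
```

>>> send_rows --plan "3.3 2.3 0 0 0 0 0;3.3 2.3 0 0 0 0 0;3.3 2.3 0 0 0 0 0;0 0 0 0 0 0 0;0 0 0 0 0 0 0"

```text
t: 30.8
tool_pos: [453.8, 278.8, 227.3]
orientation: [-0.001, 0.407, 0.913, -0.002]
ft_force: [-0.1, -0.6, -1.4]
gripper_width: 56.2
```

```bash
python3 goto.py 459.4 282 198 41.8
```

```text
t 30.8 pos [453.8 278.8 227.3] jaw 42.0 w 56.2 F [-0.1 -0.6 -1.4]
TURN first (deg) rv [-0.2  0.   0.2] | then shift cm in new tool axes [-0.14  0.63  2.93]  shift in present axes [-0.14  0.64  2.93]
joints [-0.84  0.25  0.21  1.91 -0.06  0.99  0.12]
```

>>> send_rows --plan "-0.1 0.5 1.5 0 0 0.2 0;0 0 1.4 0 0 0 0;0 0 0 0 0 0 0;0 0 0 0 0 0 0"

```text
t: 31.2
tool_pos: [459.5, 279.9, 199.4]
orientation: [-0.0, 0.41, 0.912, -0.001]
ft_force: [0.1, -0.5, -1.2]
gripper_width: 56.0
```

```bash
python3 loopchk.py 512.7 387.5 g10; python3 goto.py 541.4 355.4 198 41.8
```

```text
-14 1 184.9 184.9 -108.9
-10 10 181.4 229.7 -109.6
-6 16 182.3 230.8 -109.2
-2 14 185.0 229.9 -110.0
2 17 182.8 231.0 -110.4
6 20 181.5 229.6 -110.1
10 36 184.9 224.9 -109.3
14 12 189.5 222.8 -109.4
t 31.3 pos [460.  280.8 200.5] jaw 41.6 w 55.7 F [ 0.3 -0.5 -0.9]
TURN first (deg) rv [ 0.   0.  -0.2] | then shift cm in new tool axes [ 0.13 11.04  0.25]  shift in present axes [ 0.17 11.04  0.25]
joints [-0.83  0.29  0.21  1.93 -0.07  0.93  0.13]
```

View pics/g10.png

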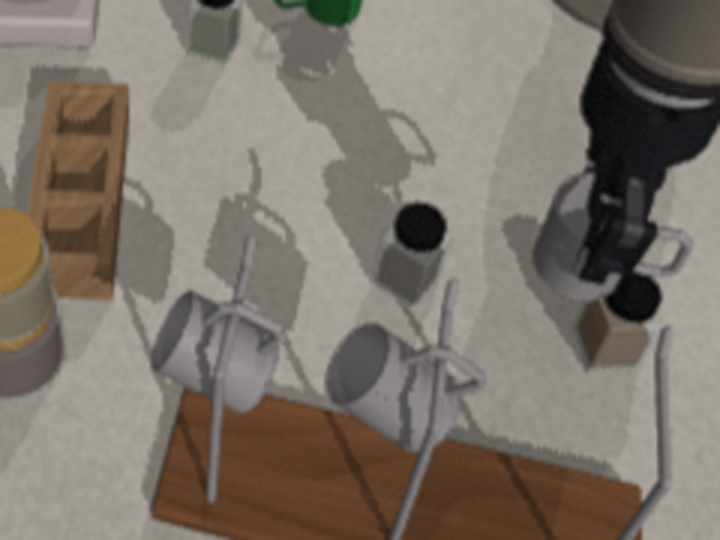

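>>> send_rows --plan "0.25 0 0 0 0 -0.2 0;0 1.5 0 0 0 0 0;0 1.5 0 0 0 0 0;0 1.5 0 0 0 0 0;0 1.5 0 0 0 0 0;0 1.5 0 0 0 0 0;0 1.5 0 0 0 0 0;0 1 0 0 0 0 0;0 1 0 0 0 0 0;0 0 0 0 0 0 0;0 0 0 0 0 0 0"

```text
t: 32.4
tool_pos: [539.5, 356.4, 200.2]
orientation: [-0.0, 0.408, 0.913, -0.0]
ft_force: [-0.5, -0.3, -1.2]
gripper_width: 56.1
```

```bash
python3 loopchk.py 512.7 387.5 g11; python3 goto.py 541.4 355.4 179 41.8
```

```text
t 32.5 pos [539.3 356.2 200.3] jaw 41.9 w 55.4 F [ 0.3  0.1 -0.6]
TURN first (deg) rv [-0.  -0.   0.1] | then shift cm in new tool axes [-0.2   0.1   2.13]  shift in present axes [-0.2   0.1   2.13]
joints [-0.83  0.46  0.2   1.67 -0.11  1.02  0.14]
```

View pics/g11.png

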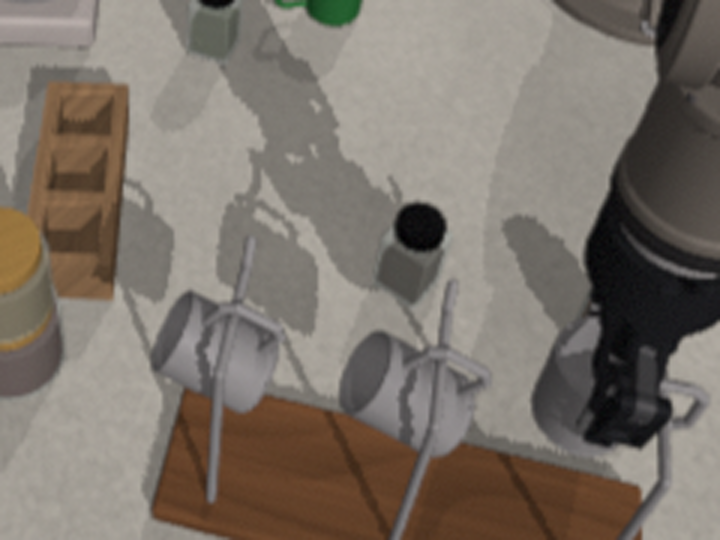

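>>> send_rows --plan "0 0 0.6 0 0 0 0;0 0 0.6 0 0 0 0;0 0 0.5 0 0 0 0;0 0 0.3 0 0 0 0;0 0 0 0 0 0 0;0 0 0 0 0 0 0"

```text
t: 33.1
tool_pos: [539.4, 356.5, 180.7]
orientation: [-0.0, 0.408, 0.913, -0.0]
ft_force: [-2.7, -2.1, 5.1]
gripper_width: 55.7
```

```bash
python3 loopchk.py 512.7 387.5 g12; python3 goto.py 541.4 355.4 179 41.8; python3 -c "
from h import *
p=proj('scene',[[512.7,387.5,200],[488,365.5,200],[480,357,214]]);print((p-[220,200])*3)"
```

```text
t 33.2 pos [539.4 356.5 180.6] jaw 41.9 w 55.8 F [-3.9 -2.   5.3]
TURN first (deg) rv [-0.  -0.   0.1] | then shift cm in new tool axes [-0.22  0.07  0.16]  shift in present axes [-0.22  0.07  0.16]
joints [-0.82  0.48  0.2   1.69 -0.11  0.98  0.14]
[[660.74062641 407.89911211]
 [659.20657844 359.02175974]
 [663.84773654 330.47176699]]
```

View pics/g12.png

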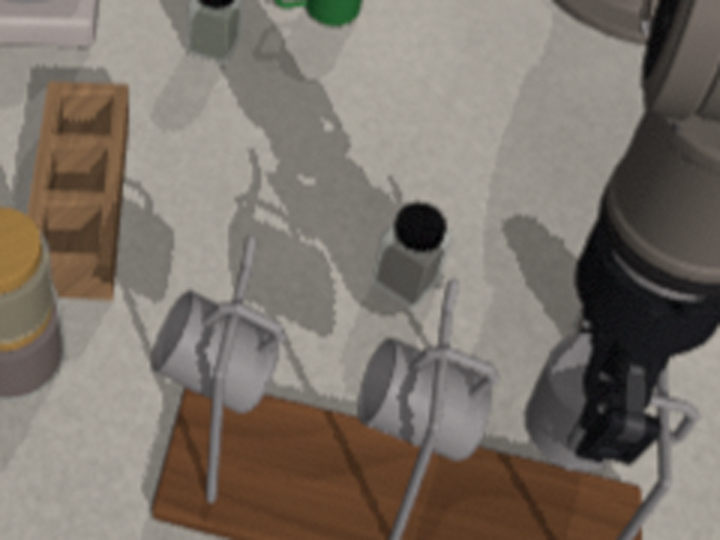

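>>> send_rows --plan "0 0 0 0 0 0 0.75;0 0 0 0 0 0 0.85;0 0 0 0 0 0 1;0 0 0 0 0 0 1;0 0 0 0 0 0 1;0 0 0 0 0 0 1;0 0 -3 0 0 0 1;0 0 -3 0 0 0 1;0 0 -3 0 0 0 1;0 0 -3 0 0 0 1;0 0 0 0 0 0 1"

```text
t: 34.3
tool_pos: [541.8, 357.9, 305.4]
orientation: [0.002, 0.408, 0.913, 0.004]
ft_force: [-0.0, 0.0, 0.0]
gripper_width: 85.1
```

```bash
python3 loopchk.py 512.7 387.5 g13; python3 goto.py 380.2 292.5 170 60
```

```text
t 34.4 pos [539.9 356.9 300.9] jaw 41.9 w 85.6 F [ 0.5 -0.5 -0.5]
TURN first (deg) rv [  0.1   0.  -18.1] | then shift cm in new tool axes [ 10.61 -13.56  13.09]  shift in present axes [  5.87 -16.21  13.07]
joints [-0.84  0.38  0.22  1.56 -0.09  1.21  0.12]
```

View pics/g13.png

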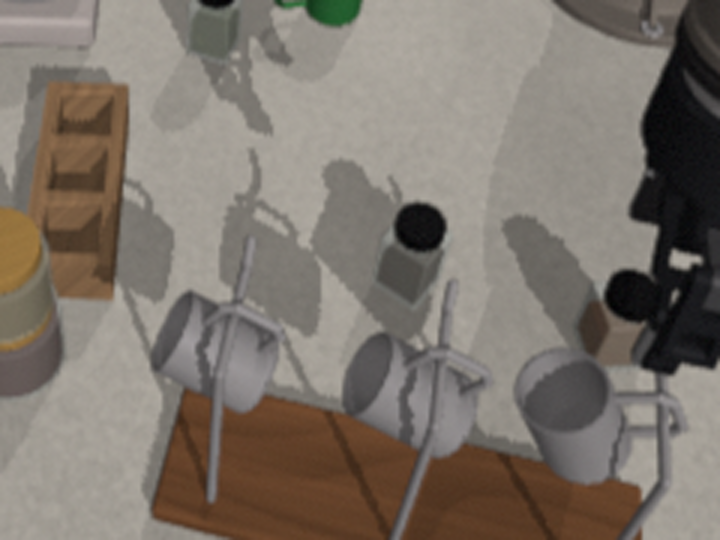

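>>> send_rows --plan "0 0 0 0 0 8 1;0 0 0 0 0 8 1;0 0 0 0 0 8 1;0 0 0 0 0 8 1;0 0 0 0 0 8 1;0 0 0 0 0 8 1;0 0 0 0 0 8 1;0 0 0 0 0 8 1;0 0 0 0 0 7.8 1;0 0 0 0 0 0 1"

```text
t: 35.4
tool_pos: [539.0, 356.4, 298.6]
orientation: [0.0, 0.866, 0.5, -0.001]
ft_force: [0.2, -0.2, -0.1]
gripper_width: 85.2
```

```bash
python3 goto.py 380.2 292.6 160 -29.9
```

```text
t 35.4 pos [539.  356.4 298.6] jaw -30.0 w 85.2 F [ 0.2 -0.2 -0.1]
TURN first (deg) rv [-0.   0.2 -0.1] | then shift cm in new tool axes [-13.45 -10.58  13.86]  shift in present axes [-13.42 -10.56  13.9 ]
joints [-1.02  0.4   0.47  1.57 -0.19  1.22 -1.04]
```

>>> send_rows --plan "-2.8 -2.2 0 0 0 0 1;-2.8 -2.2 0 0 0 0 1;-2.8 -2.2 2 0 0 0 1;-2.8 -2.2 2.5 0 0 0 1;-2.2 -1.8 3 0 0 0 1;0 0 3 0 0 0 1;0 0 3 0 0 0 1;0 0 0 0 0 0 1;0 0 0 0 0 0 1"

```text
t: 36.3
tool_pos: [381.0, 293.0, 165.3]
orientation: [0.0, 0.865, 0.501, -0.001]
ft_force: [-0.2, 0.9, 1.0]
gripper_width: 86.0
```

```bash
cat > jars.py <<'E'
from fit import *
import sys
C=clouds();x,y=map(float,sys.argv[1:3])
for n in C:
    q=near(C[n][0],(x,y),36);cap=q[(q[:,2]>80)&(q[:,2]<92)];b=q[(q[:,2]>8)&(q[:,2]<92)]
    if len(cap)<10: print(n,'few');continue
    f=least_squares(lambda p:np.clip(np.hypot(cap[:,0]-p[0],cap[:,1]-p[1])-20,0,None),cap[:,:2].mean(0))
    rc=cv2.minAreaRect(b[:,:2].astype(np.float32));print(n,len(cap),f.x.round(1),np.round(rc[0],1),np.round(rc[1],1),round(rc[2],1),np.median(cap[:,2]).round(1))
E
python3 jars.py 380.2 292.6;python3 goto.py 380.2 292.6 43 -29.9
```

```text
scene 236 [379.4 291.8] [379.8 291.6] [47.  45.1] 58.7 86.7
top 86 [380.  295.5] [380.9 293.4] [57.3 55.5] 1.1 87.4
t 36.4 pos [381.9 294.  166.5] jaw -29.9 w 85.4 F [-0.1  0.1  0.9]
TURN first (deg) rv [ 0.  -0.1  0. ] | then shift cm in new tool axes [-0.2  -0.08 12.35]  shift in present axes [-0.22 -0.08 12.35]
joints [-1.15  0.25  0.43  2.1  -0.14  0.82 -1.16]
```

>>> send_rows --plan "-0.15 -0.05 2 0 0 0 1;0 0 3.5 0 0 0 1;0 0 3.5 0 0 0 1;0 0 2.5 0 0 0 1;0 0 1 0 0 0 1;0 0 0 0 0 0 0;0 0 0 0 0 0 0;0 0 0 0 0 0 0;0 0 0 0 0 0 0;0 0 0 0 0 0 0;0 0 0 0 0 0 0;0 0 0 0 0 0 0"

```text
t: 37.6
tool_pos: [380.7, 293.3, 41.9]
orientation: [-0.001, 0.866, 0.501, 0.001]
ft_force: [-0.4, -1.6, 5.7]
gripper_width: 43.1
```

```bash
python3 goto.py 380.2 292.6 43 -29.9;python3 jars.py 380.2 292.6
```

```text
t 37.6 pos [380.7 293.3  41.9] jaw -29.9 w 43.1 F [-0.4 -1.6  5.7]
TURN first (deg) rv [ 0.  -0.2 -0. ] | then shift cm in new tool axes [-0.09 -0.01 -0.11]  shift in present axes [-0.09 -0.01 -0.11]
joints [-1.05  0.47  0.33  2.18 -0.29  0.53 -1.03]
scene 176 [383.1 300.1] [384.8 296.6] [43.1 69.9] 38.2 86.7
top 13 [385.2 276.1] [375.  276.3] [24.1 62.7] 62.9 87.0
```

>>> send_rows --plan "0 0 -1 0 0 0 0;0 0 -3 0 0 0 0;0 0 -4 0 0 0 0;0 0 -4 0 0 0 0;0 0 0 0 0 0 0;0 0 0 0 0 0 0"

```text
t: 38.3
tool_pos: [380.1, 292.9, 161.9]
orientation: [-0.001, 0.866, 0.501, 0.001]
ft_force: [-0.7, 0.2, -2.2]
gripper_width: 43.2
```

```bash
cat > rack.py <<'E'
from fit import *
def wells(C=None):
    C=C or clouds();out={}
    for n in C:
        P=C[n][0];Z=P[(P[:,2]>46)&(P[:,2]<58)]
        a=np.radians(54.1);c=np.array([661,-63.])
        def sd(p):
            u=np.array([np.cos(p[2]),np.sin(p[2])]);v=np.array([-u[1],u[0]])
            l=(Z[:,:2]-p[:2])@u;w=(Z[:,:2]-p[:2])@v
            return l,w
        l,w=sd([*c,a]);Z=Z[(abs(l)<106)&(abs(w)<44)]
        p=np.array([*c,a])
        # score: points should be on top surface: inside 196x74 and outside wells
        def cost(p):
            l,w=sd(p)
            out_=np.hypot(np.clip(abs(l)-98,0,None),np.clip(abs(w)-37,0,None))
            inn=np.zeros(len(l))
            for k in(-62,0,62):
                inn=np.maximum(inn,np.minimum(np.clip(25-abs(l-k),0,None),np.clip(25-abs(w),0,None)))
            return np.minimum(np.r_[out_,inn],4)
        from scipy.optimize import minimize
        f=minimize(lambda p:(cost([p[0],p[1],p[2]/50])**2).sum(),[p[0],p[1],p[2]*50],method='Nelder-Mead',options=dict(initial_simplex=[[c[0],c[1],a*50],[c[0]+4,c[1],a*50],[c[0],c[1]+4,a*50],[c[0],c[1],a*50+2]]))
        x=f.x.copy();x[2]/=50;out[n]=x
        print(n,len(Z),'center',x[:2].round(1),'ang',np.degrees(x[2]).round(1),'cost',round(f.fun,1))
    return out
if __name__=='__main__': wells()
E
python3 rack.py; python3 goto.py 660 -64 160 -35.9
```

```text
scene 977 center [661.2 -63.2] ang 54.2 cost 218.8
top 539 center [661. -61.] ang 54.2 cost 102.7
t 38.4 pos [379.1 291.9 159.9] jaw -29.9 w 43.5 F [-1.  -0.2 -1.9]
TURN first (deg) rv [-0.   0.1  6. ] | then shift cm in new tool axes [-1.236e+01  4.362e+01 -1.000e-02]  shift in present axes [-1.685e+01  4.209e+01 -2.000e-02]
joints [-1.16  0.26  0.44  2.11 -0.15  0.81 -1.15]
```

>>> send_rows --plan "0 0 0 0 0 5.9 0;-1.6 3.95 0 0 0 0 0;-1.6 3.95 0 0 0 0 0;-1.6 3.95 0 0 0 0 0;-1.6 3.95 0 0 0 0 0;-1.6 3.95 0 0 0 0 0;-1.6 3.95 0 0 0 0 0;-1.6 3.95 0 0 0 0 0;-1.6 3.95 0 0 0 0 0;1.7 2.9 0 0 0 0 0;1.7 2.9 0 0 0 0 0;1.7 2.9 0 0 0 0 0"

```text
t: 39.6
tool_pos: [661.6, -6.5, 158.2]
orientation: [-0.001, 0.89, 0.455, -0.002]
ft_force: [1.3, 0.1, -0.7]
gripper_width: 43.2
```

>>> send_rows --plan "1.7 2.9 0 0 0 0 0;0 0 0 0 0 0 0;0 0 0 0 0 0 0;0 0 0 0 0 0 0"

```text
t: 40.0
tool_pos: [693.4, -9.2, 158.9]
orientation: [-0.001, 0.89, 0.455, -0.001]
ft_force: [0.8, 0.3, -0.9]
gripper_width: 43.0
```

```bash
cat > injar.py <<'E'
# jar in hand: find by cloud in tool frame; print jar centre offset from TCP
from g import *
from fit import *
import sys
C=clouds(); s,p,Rt=pose();M=Rt.as_matrix()
for n in C:
    q=(C[n][0]-p)@M   # tool coords
    k=q[(abs(q[:,0])<30)&(abs(q[:,1])<36)&(q[:,2]<50)&(q[:,2]>-60)]
    # glass lower body: tool z between 6 and 40 
    b=k[(k[:,2]>8)&(k[:,2]<40)]
    print(n,len(b),'tool x range',np.percentile(b[:,0],[1,5,50,95,99]).round(1) if len(b) else '','y',np.percentile(b[:,1],[1,5,50,95,99]).round(1) if len(b) else '', 'zmax',np.percentile(k[:,2],99).round(1) if len(k) else '')
    cv2.imwrite(f'pics/{sys.argv[1]}_{n}.png',cv2.resize(C[n][2][180:330,180:340] if n=='scene' else C[n][2][130:260,190:360],None,fx=4,fy=4,interpolation=cv2.INTER_CUBIC)[:,:,::-1])
E
python3 injar.py j1; python3 goto.py 697.4 -12 160 -35.8
```

```text
scene 167 tool x range [-7.5  5.4 18.8 20.4 20.6] y [-22.9 -22.6  -2.5  17.6  20. ] zmax 38.8
top 26 tool x range [-22.4 -22.2 -21.   -9.   -5.3] y [-24.2 -24.1  -7.9  16.7  18.4] zmax 36.6
t 40.1 pos [693.8  -8.9 159.9] jaw -35.8 w 43.6 F [-0.5  1.  -0.5]
TURN first (deg) rv [-0.1  0.  -0. ] | then shift cm in new tool axes [-0.04  0.47 -0.01]  shift in present axes [-0.04  0.47 -0.01]
joints [-0.42  0.62  0.52  1.6  -0.35  1.02 -0.42]
```

View pics/j1_scene.png

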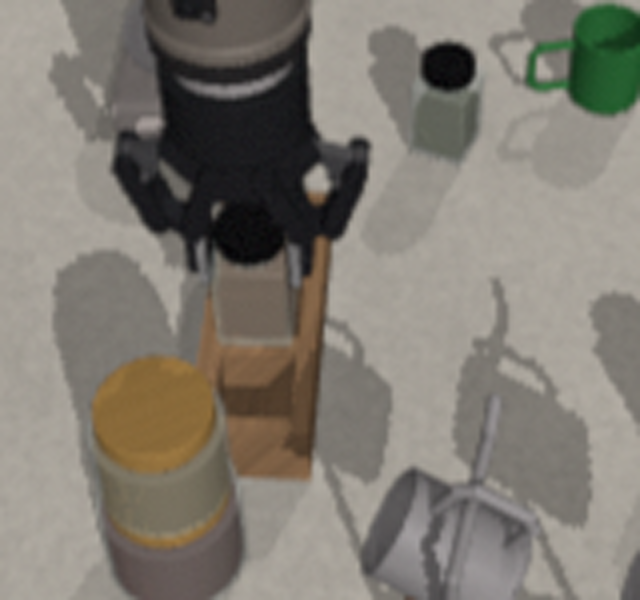

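```bash
python3 goto.py 699.5 -12.5 100 -35.8
```

```text
t 40.1 pos [693.8  -8.9 159.9] jaw -35.8 w 43.6 F [-0.5  1.  -0.5]
TURN first (deg) rv [-0.1  0.  -0. ] | then shift cm in new tool axes [0.04 0.67 5.99]  shift in present axes [0.05 0.68 5.99]
joints [-0.42  0.62  0.52  1.6  -0.35  1.02 -0.42]
```

>>> send_rows --plan "0.04 0.65 1 0 0 0 0;0 0 2.5 0 0 0 0;0 0 2.3 0 0 0 0;0 0 0 0 0 0 0;0 0 0 0 0 0 0;0 0 0 0 0 0 0"

```text
t: 40.7
tool_pos: [701.5, -12.8, 103.7]
orientation: [0.001, 0.89, 0.455, 0.001]
ft_force: [-0.4, -0.8, -0.9]
gripper_width: 43.2
```

```bash
python3 goto.py 699.5 -12.5 80 -35.8; python3 injar.py j2
```

```text
t 40.7 pos [701.5 -12.8 103.7] jaw -35.8 w 43.2 F [-0.4 -0.8 -0.9]
TURN first (deg) rv [ 0.1 -0.1 -0. ] | then shift cm in new tool axes [-0.09 -0.18  2.37]  shift in present axes [-0.09 -0.18  2.37]
joints [-0.39  0.69  0.49  1.61 -0.39  0.93 -0.39]
scene 134 tool x range [-4.6  2.1 18.8 20.4 20.8] y [-22.8 -22.4  -4.7  16.5  19.7] zmax 49.8
top 22 tool x range [-27.6 -22.2 -20.9 -11.8  -7.8] y [-24.1 -23.8  -9.3  15.5  17.2] zmax 49.7
```

View pics/j2_scene.png

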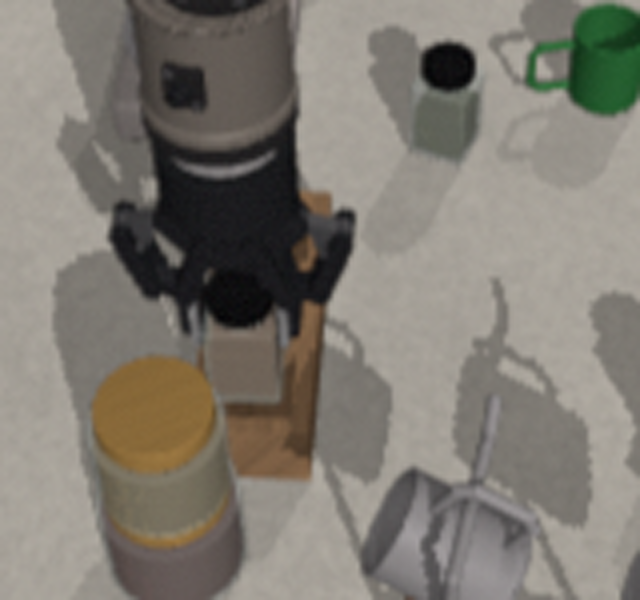

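>>> send_rows --plan "-0.09 -0.18 0.6 0 0 0 0;0 0 0.6 0 0 0 0;0 0 0.6 0 0 0 0;0 0 0 0 0 0 0;0 0 0 0 0 0 0"

```text
t: 41.3
tool_pos: [698.4, -12.3, 83.9]
orientation: [-0.0, 0.89, 0.455, -0.0]
ft_force: [0.4, 0.8, -1.5]
gripper_width: 43.3
```

```bash
python3 goto.py 699.5 -12.5 80 -35.8
```

```text
t 41.3 pos [698.4 -12.3  83.9] jaw -35.8 w 43.3 F [ 0.4  0.8 -1.5]
TURN first (deg) rv [-0.  0. -0.] | then shift cm in new tool axes [0.04 0.1  0.39]  shift in present axes [0.04 0.1  0.39]
joints [-0.39  0.71  0.48  1.63 -0.4   0.9  -0.38]
```

>>> send_rows --plan "0.02 0.03 0.7 0 0 0 0;0 0 0.8 0 0 0 0;0 0 0.8 0 0 0 0;0 0 0.4 0 0 0 0;0 0 0 0 0 0 0;0 0 0 0 0 0 0"

```text
t: 41.9
tool_pos: [699.0, -12.3, 57.2]
orientation: [0.0, 0.89, 0.455, -0.0]
ft_force: [-0.1, -0.4, -1.1]
gripper_width: 43.0
```

```bash
python3 goto.py 699.5 -12.5 52 -35.8
```

```text
t 41.9 pos [699.  -12.3  57.2] jaw -35.8 w 43.0 F [-0.1 -0.4 -1.1]
TURN first (deg) rv [-0.  0. -0.] | then shift cm in new tool axes [0.02 0.05 0.52]  shift in present axes [0.02 0.05 0.52]
joints [-0.38  0.75  0.46  1.64 -0.41  0.86 -0.37]
```

>>> send_rows --plan "0 0 0.3 0 0 0 0;0 0 0.2 0 0 0 0;0 0 0 0 0 0 0;0 0 0 0 0 0 0"

```text
t: 42.3
tool_pos: [698.9, -12.2, 52.3]
orientation: [-0.0, 0.89, 0.455, -0.0]
ft_force: [0.2, 0.7, -1.0]
gripper_width: 43.0
```

>>> send_rows --plan "0 0 0 0 0 0 0.7;0 0 0 0 0 0 0.8;0 0 0 0 0 0 0.8;0 0 0 0 0 0 0.8;0 0 -3 0 0 0 1;0 0 -3 0 0 0 1;0 0 -4 0 0 0 1;0 0 -3 0 0 0 1;-3 -3 0 0 0 0 1;-3 -3 0 0 0 0 1;0 0 0 0 0 0 1"

```text
t: 43.4
tool_pos: [608.6, -28.0, 181.4]
orientation: [-0.002, 0.891, 0.454, -0.003]
ft_force: [0.9, 0.1, -0.7]
gripper_width: 85.0
```

```bash
cat > wellchk.py <<'E'
from fit import *
import sys
C=clouds();x,y=map(float,sys.argv[1:3])
for n in C:
    q=near(C[n][0],(x,y),40);cap=q[(q[:,2]>85)&(q[:,2]<150)]
    if len(cap)>10:
        A=np.c_[cap[:,:2]-[x,y],np.ones(len(cap))];top=cap[cap[:,2]>np.median(cap[:,2])-4];A=np.c_[top[:,:2]-[x,y],np.ones(len(top))]
        c,*_=np.linalg.lstsq(A,top[:,2],rcond=None)
        print(n,len(cap),'cap z',np.median(cap[:,2]).round(1),np.percentile(cap[:,2],98).round(1),'slope deg',np.degrees(c[:2]).round(1),'xy',cap[:,:2].mean(0).round(1))
    else: print(n,len(cap))
cv2.imwrite(f'pics/{sys.argv[3]}.png',cv2.resize(C['scene'][2][150:330,140:340],None,fx=3.3,fy=3.3,interpolation=cv2.INTER_CUBIC)[:,:,::-1])
E
python3 wellchk.py 697.4 -12 w1;python3 jars.py 472.8 158; python3 goto.py 472.8 158 160 -75.4
```

```text
scene 220 cap z 96.3 99.3 slope deg [-0.1 -1.5] xy [698.3 -10.6]
top 0
scene 206 [472.  156.6] [473.1 158. ] [45.1 43. ] 13.9 86.6
top 62 [474.4 164.5] [474.6 171.5] [33.7 53. ] 71.7 87.3
t 43.6 pos [616.4 -25.2 182.7] jaw -35.8 w 85.7 F [-0.3  0.9  0.3]
TURN first (deg) rv [ 0.  -0.1 39.6] | then shift cm in new tool axes [ -9.28 -21.35   2.27]  shift in present axes [  6.47 -22.36   2.25]
joints [-0.47  0.48  0.56  1.78 -0.3   0.97 -0.42]
```

View pics/w1.png

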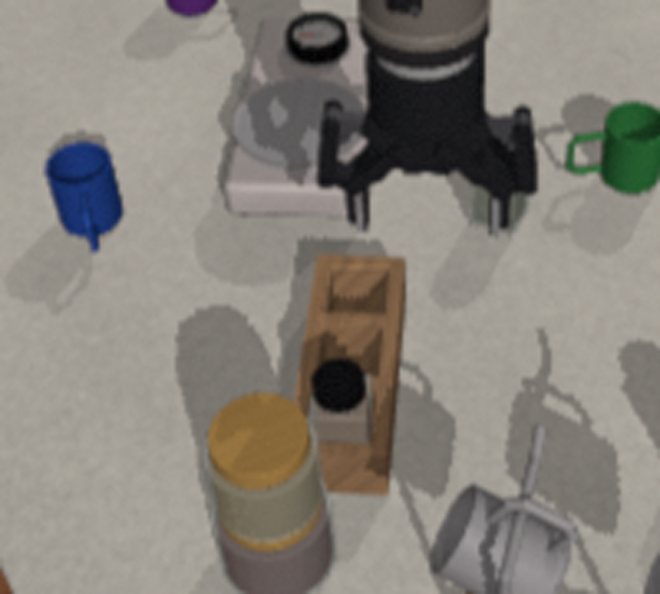

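>>> send_rows --plan "0 0 0 0 0 8 1;0 0 0 0 0 8 1;0 0 0 0 0 8 1;0 0 0 0 0 8 1;0 0 0 0 0 7.9 1;-1.9 -4.2 0 0 0 0 1;-1.9 -4.2 0 0 0 0 1;-1.9 -4.2 0 0 0 0 1;-1.9 -4.2 0.5 0 0 0 1;-1.7 -4.2 1 0 0 0 1;0 0 0 0 0 0 1;0 0 0 0 0 0 1"

```text
t: 44.8
tool_pos: [473.8, 156.5, 167.4]
orientation: [0.0, 0.992, 0.126, 0.0]
ft_force: [-0.5, -0.5, 0.2]
gripper_width: 85.7
```

```bash
python3 jars.py 472.8 158; python3 goto.py 472.9 158.3 43 -75.7
```

```text
scene 207 [472.2 156.5] [473.3 157.4] [44.2 43.6] 17.3 86.8
top 42 [465.9 153.6] [463.9 148.7] [31.6 55.8] 50.3 86.9
t 44.9 pos [474.8 154.3 167.8] jaw -75.8 w 85.6 F [ 0.3 -0.1 -0.7]
TURN first (deg) rv [ 0.1 -0.1 -0.1] | then shift cm in new tool axes [-0.08 -0.43 12.48]  shift in present axes [-0.1  -0.44 12.48]
joints [-1.07  0.33  0.77  2.07 -0.31  0.85 -1.44]
```

>>> send_rows --plan "-0.1 -0.35 1 0 0 0 1;0 0 3 0 0 0 1;0 0 3 0 0 0 1;0 0 2 0 0 0 1;0 0 0 0 0 0 1;0 0 0 0 0 0 1"

```text
t: 45.5
tool_pos: [471.9, 156.9, 77.2]
orientation: [0.0, 0.992, 0.123, -0.0]
ft_force: [0.5, 0.6, -0.1]
gripper_width: 85.4
```

```bash
python3 goto.py 472.9 158.3 42 -75.7
```

```text
t 45.5 pos [471.9 156.9  77.2] jaw -75.8 w 85.4 F [ 0.5  0.6 -0.1]
TURN first (deg) rv [ 0.   0.  -0.1] | then shift cm in new tool axes [ 0.13 -0.11  3.52]  shift in present axes [ 0.13 -0.11  3.52]
joints [-0.96  0.48  0.65  2.13 -0.47  0.67 -1.31]
```

>>> send_rows --plan "0.1 -0.1 2 0 0 0 1;0 0 1.5 0 0 0 1;0 0 0 0 0 0 1;0 0 0 0 0 0 0;0 0 0 0 0 0 0;0 0 0 0 0 0 0;0 0 0 0 0 0 0;0 0 0 0 0 0 0;0 0 0 0 0 0 0;0 0 0 0 0 0 0"

```text
t: 46.5
tool_pos: [472.8, 159.1, 43.2]
orientation: [-0.0, 0.992, 0.124, 0.001]
ft_force: [-0.7, -1.0, 6.4]
gripper_width: 44.0
```

```bash
python3 goto.py 472.9 158.3 42 -75.7
```

```text
t 46.5 pos [472.8 159.1  43.2] jaw -75.7 w 44.0 F [-0.7 -1.   6.4]
TURN first (deg) rv [-0.  -0.1 -0. ] | then shift cm in new tool axes [-0.01  0.08  0.12]  shift in present axes [-0.01  0.08  0.12]
joints [-0.91  0.54  0.59  2.15 -0.53  0.6  -1.26]
```

>>> send_rows --plan "0 0 -1 0 0 0 0;0 0 -3 0 0 0 0;0 0 -4 0 0 0 0;0 0 -4 0 0 -8 0;0 0 0 0 0 -8 0;0 0 0 0 0 -8 0;0 0 0 0 0 -8 0;0 0 0 0 0 -7.9 0;0 0 0 0 0 0 0"

```text
t: 47.4
tool_pos: [471.9, 158.9, 162.9]
orientation: [-0.0, 0.89, 0.456, 0.0]
ft_force: [0.1, -0.2, -1.6]
gripper_width: 43.3
```

```bash
python3 goto.py 663.2 -62.8 162 -35.8
```

```text
t 47.4 pos [471.9 158.9 162.9] jaw -35.8 w 43.3 F [ 0.1 -0.2 -1.6]
TURN first (deg) rv [-0. -0.  0.] | then shift cm in new tool axes [-6.8  28.48  0.09]  shift in present axes [-6.82 28.48  0.08]
joints [-0.95  0.31  0.6   2.07 -0.23  0.83 -0.83]
```

>>> send_rows --plan "-0.85 3.56 0 0 0 0 0;-0.85 3.56 0 0 0 0 0;-0.85 3.56 0 0 0 0 0;-0.85 3.56 0 0 0 0 0;-0.85 3.56 0 0 0 0 0;-0.85 3.56 0 0 0 0 0;-0.85 3.56 0 0 0 0 0;-0.85 3.56 0 0 0 0 0;0 0 0 0 0 0 0;0 0 0 0 0 0 0;0 0 0 0 0 0 0"

```text
t: 48.5
tool_pos: [662.6, -61.3, 162.1]
orientation: [-0.001, 0.89, 0.455, -0.0]
ft_force: [0.0, 0.3, -1.2]
gripper_width: 43.3
```

```bash
python3 goto.py 663.2 -62.8 105 -35.8; python3 injar.py j3
```

```text
t 48.5 pos [662.6 -61.3 162.1] jaw -35.8 w 43.3 F [ 0.   0.3 -1.2]
TURN first (deg) rv [-0.1  0.  -0. ] | then shift cm in new tool axes [-0.09  0.13  5.71]  shift in present axes [-0.09  0.14  5.71]
joints [-0.4   0.59  0.58  1.67 -0.37  0.99 -0.31]
scene 163 tool x range [-5.8 16.8 19.2 20.9 21.9] y [-20.8 -20.4  -0.7  19.9  21.6] zmax 37.5
top 14 tool x range [-21.9 -21.9 -20.7 -13.5 -11.5] y [-21.7 -21.7 -12.5  17.1  17.5] zmax 40.2
```

>>> send_rows --plan "-0.09 0.06 2.5 0 0 0 0;0 0 2 0 0 0 0;0 0 1.2 0 0 0 0;0 0 0 0 0 0 0;0 0 0 0 0 0 0"

```text
t: 49.1
tool_pos: [663.5, -63.4, 105.9]
orientation: [0.0, 0.89, 0.456, 0.0]
ft_force: [-0.3, 0.1, -1.2]
gripper_width: 43.1
```

```bash
python3 goto.py 662.3 -62.6 84 -35.8
```

```text
t 49.1 pos [663.5 -63.4 105.9] jaw -35.8 w 43.1 F [-0.3  0.1 -1.2]
TURN first (deg) rv [ 0. -0.  0.] | then shift cm in new tool axes [-0.   -0.14  2.19]  shift in present axes [-0.   -0.15  2.19]
joints [-0.37  0.65  0.55  1.71 -0.42  0.9  -0.28]
```

>>> send_rows --plan "0 -0.12 0.5 0 0 0 0;0 0 0.6 0 0 0 0;0 0 0.6 0 0 0 0;0 0 0.4 0 0 0 0;0 0 0 0 0 0 0;0 0 0 0 0 0 0"

```text
t: 49.7
tool_pos: [666.4, -63.7, 92.9]
orientation: [0.001, 0.891, 0.455, 0.005]
ft_force: [-14.3, 4.3, 50.7]
gripper_width: 43.1
```

```bash
python3 goto.py 662.3 -62.6 53 -35.8
```

```text
t 49.7 pos [666.4 -63.7  92.9] jaw -35.9 w 43.1 F [-14.3   4.3  50.7]
TURN first (deg) rv [ 0.4 -0.5 -0.1] | then shift cm in new tool axes [-0.15 -0.4   3.99]  shift in present axes [-0.18 -0.42  3.98]
joints [-0.36  0.67  0.54  1.71 -0.43  0.87 -0.27]
```

>>> send_rows --plan "0 0 -0.8 0 0 0 0;0 0 -0.7 0 0 0 0;0 0 0 0 0 0 0;0 0 0 0 0 0 0;0 0 0 0 0 0 0;0 0 0 0 0 0 0"

```text
t: 50.3
tool_pos: [661.8, -63.0, 98.4]
orientation: [-0.0, 0.89, 0.455, -0.001]
ft_force: [-0.3, -0.1, -1.2]
gripper_width: 43.3
```

```bash
python3 goto.py 662.3 -62.6 94 -35.8; python3 injar.py j4; python3 rack.py
```

```text
t 50.3 pos [661.8 -63.   98.4] jaw -35.8 w 43.3 F [-0.3 -0.1 -1.2]
TURN first (deg) rv [-0.1  0.1 -0. ] | then shift cm in new tool axes [0.06 0.02 0.44]  shift in present axes [0.06 0.02 0.44]
joints [-0.37  0.66  0.54  1.71 -0.42  0.89 -0.28]
scene 122 tool x range [-4.7  0.2 18.4 20.1 20.4] y [-21.3 -21.   -1.9  20.   22.1] zmax 48.7
top 18 tool x range [-24.1 -22.8 -21.7 -14.1 -10. ] y [-32.9 -24.8  -3.   27.6  29.1] zmax 49.8
scene 523 center [659.7 -66. ] ang 53.3 cost 262.0
top 251 center [661.6 -61. ] ang 53.7 cost 40.6
```

View pics/j4_scene.png

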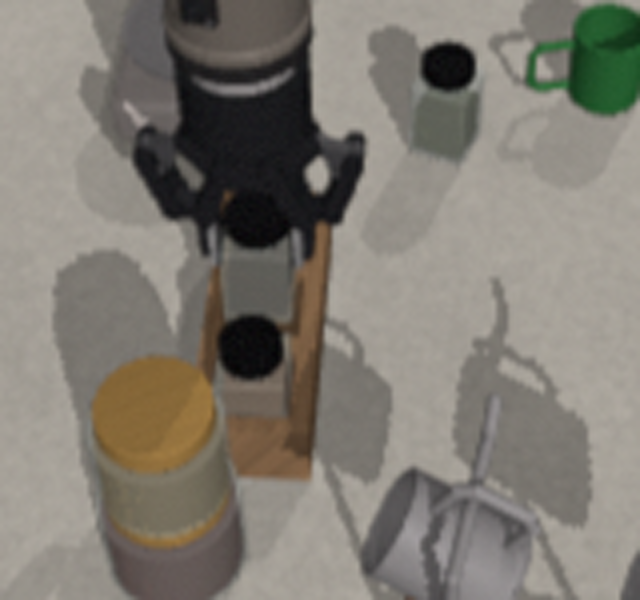

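>>> send_rows --plan "0.03 0 0.2 0 0 0 0;0 0 0.2 0 0 0 0;0 0 0.2 0 0 0 0;0 0 0.1 0 0 0 0;0 0 0 0 0 0 0;0 0 0 0 0 0 0"

```text
t: 51.1
tool_pos: [662.0, -62.6, 92.0]
orientation: [-0.0, 0.89, 0.456, -0.0]
ft_force: [-1.1, 0.1, -2.7]
gripper_width: 43.5
```

```bash
python3 goto.py 662.3 -62.6 84 -35.8
```

```text
t 51.1 pos [662.  -62.6  92. ] jaw -35.8 w 43.5 F [-1.1  0.1 -2.7]
TURN first (deg) rv [-0.1  0.  -0. ] | then shift cm in new tool axes [0.01 0.02 0.8 ]  shift in present axes [0.01 0.03 0.8 ]
joints [-0.37  0.67  0.54  1.72 -0.43  0.88 -0.27]
```

>>> send_rows --plan "0 0 0.2 0 0 0 0;0 0 0.2 0 0 0 0;0 0 0.2 0 0 0 0;0 0 0.2 0 0 0 0;0 0 0 0 0 0 0"

```text
t: 51.6
tool_pos: [662.1, -62.5, 83.8]
orientation: [-0.0, 0.89, 0.456, -0.0]
ft_force: [-1.3, 2.2, -3.0]
gripper_width: 43.2
```

```bash
python3 goto.py 662.3 -62.6 84 -35.8
```

```text
t 51.6 pos [662.1 -62.5  83.8] jaw -35.8 w 43.2 F [-1.3  2.2 -3. ]
TURN first (deg) rv [-0.  0.  0.] | then shift cm in new tool axes [ 0.    0.02 -0.02]  shift in present axes [ 0.    0.02 -0.02]
joints [-0.36  0.68  0.53  1.72 -0.43  0.86 -0.27]
```

>>> send_rows --plan "0 0 0.4 0 0 0 0;0 0 0.4 0 0 0 0;0 0 0.4 0 0 0 0;0 0 0.4 0 0 0 0;0 0 0.4 0 0 0 0;0 0 0.4 0 0 0 0;0 0 0.3 0 0 0 0;0 0 0.2 0 0 0 0;0 0 0 0 0 0 0;0 0 0 0 0 0 0"

```text
t: 52.6
tool_pos: [662.0, -62.8, 54.6]
orientation: [-0.0, 0.89, 0.455, -0.0]
ft_force: [-3.2, 2.9, -3.7]
gripper_width: 43.1
```

>>> send_rows --plan "0 0 0.2 0 0 0 0;0 0 0 0 0 0 0;0 0 0 0 0 0 0.7;0 0 0 0 0 0 0.8;0 0 0 0 0 0 0.8;0 0 0 0 0 0 0.8;0 0 -2 0 0 0 0.8;0 0 -3 0 0 0 1;0 0 -4 0 0 0 1;0 0 -3 0 0 0 1;-3 -3 0 0 0 0 1;-3 -3 0 0 0 0 1"

```text
t: 53.8
tool_pos: [579.3, -76.8, 174.5]
orientation: [0.001, 0.89, 0.456, 0.001]
ft_force: [-0.8, -0.4, -0.2]
gripper_width: 85.2
```

```bash
python3 wellchk.py 661 -62 w2;python3 wellchk.py 697 -12 w2;python3 jars.py 450.7 -155.7; python3 goto.py 450.7 -156 165 -57
```

```text
scene 193 cap z 96.2 99.4 slope deg [ 0.2 -0.8] xy [662.8 -62. ]
top 0
scene 221 cap z 96.2 99.5 slope deg [ 0.2 -1.1] xy [698.3 -10.7]
top 29 cap z 96.8 103.9 slope deg [-6.6 -8.2] xy [7.028e+02 3.000e-01]
scene 47 [ 450.9 -156. ] [ 451.4 -156.2] [45.3 45.4] 35.1 86.8
top 88 [ 451.1 -154.6] [ 450.4 -163.2] [52.8 58.6] 32.7 87.3
t 54.1 pos [580.1 -76.  173.8] jaw -35.8 w 85.3 F [0.2 0.1 0.1]
TURN first (deg) rv [ 0.1 -0.1 21.2] | then shift cm in new tool axes [-15.21  -0.33   0.88]  shift in present axes [-14.05  -5.82   0.85]
joints [-0.45  0.45  0.62  1.87 -0.32  0.93 -0.3 ]
```

View pics/w2.png

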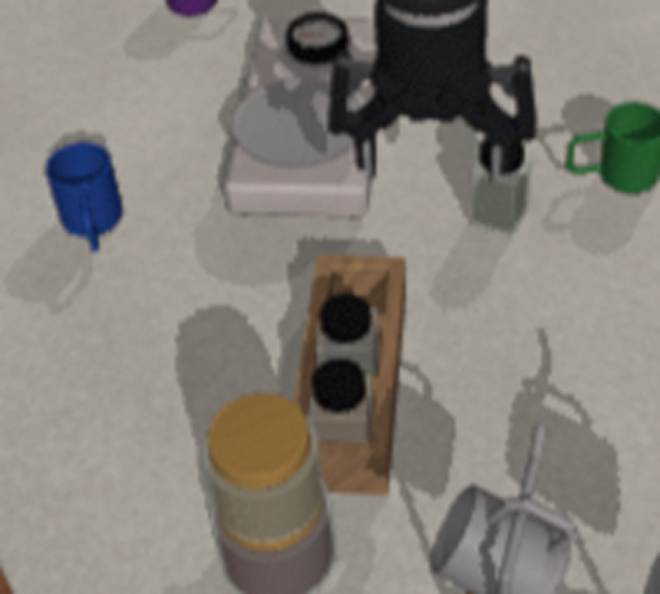

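>>> send_rows --plan "0 0 0 0 0 7 1;0 0 0 0 0 7 1;0 0 0 0 0 6.9 1;-3.8 0 0 0 0 0 1;-3.8 0 0 0 0 0 1;-3.8 0 0.5 0 0 0 1;-3.8 -0.3 0.5 0 0 0 1;0 0 0 0 0 0 1;0 0 0 0 0 0 1"

```text
t: 55.0
tool_pos: [451.0, -157.7, 163.7]
orientation: [0.0, 0.958, 0.286, 0.001]
ft_force: [0.9, 0.3, 0.4]
gripper_width: 85.5
```

```bash
python3 jars.py 450.7 -155.7; python3 goto.py 450.9 -156 80 -56.7
```

```text
scene 122 [ 449.4 -157.3] [ 450.7 -156.6] [47.8 43.9] 31.4 86.8
top few
t 55.1 pos [ 452.  -156.9  163.7] jaw -56.6 w 85.7 F [-0.4  0.  -0.9]
TURN first (deg) rv [ 0.1 -0.   0.1] | then shift cm in new tool axes [-0.05 -0.13  8.37]  shift in present axes [-0.05 -0.15  8.37]
joints [-0.45  0.3   0.78  2.12 -0.29  0.82 -0.48]
```

>>> send_rows --plan "-0.05 -0.1 2 0 0 0 1;0 0 3 0 0 0 1;0 0 3 0 0 0 1;0 0 0.5 0 0 0 1;0 0 0 0 0 0 1;0 0 0 0 0 0 1"

```text
t: 55.7
tool_pos: [450.3, -156.9, 79.3]
orientation: [0.001, 0.958, 0.287, 0.001]
ft_force: [0.2, -0.7, 0.7]
gripper_width: 85.6
```

```bash
python3 goto.py 450.9 -156 42.5 -56.7
```

```text
t 55.7 pos [ 450.3 -156.9   79.3] jaw -56.7 w 85.6 F [ 0.2 -0.7  0.7]
TURN first (deg) rv [ 0.1 -0.1  0. ] | then shift cm in new tool axes [ 0.1  -0.05  3.68]  shift in present axes [ 0.1  -0.05  3.68]
joints [-0.33  0.45  0.66  2.18 -0.46  0.65 -0.33]
```

>>> send_rows --plan "0.1 -0.05 2 0 0 0 1;0 0 1.6 0 0 0 1;0 0 0 0 0 0 1;0 0 0 0 0 0 0;0 0 0 0 0 0 0;0 0 0 0 0 0 0;0 0 0 0 0 0 0;0 0 0 0 0 0 0;0 0 0 0 0 0 0;0 0 0 0 0 0 0"

```text
t: 56.7
tool_pos: [450.5, -156.0, 43.4]
orientation: [0.0, 0.958, 0.286, 0.001]
ft_force: [-0.4, -0.5, 7.7]
gripper_width: 43.4
```

>>> send_rows --plan "0 0 -1 0 0 0 0;0 0 -3 0 0 0 0;0 0 -4 0 0 0 0;0 0 -4 0 0 -7 0;0 0 0 0 0 -7 0;0 0 0 0 0 -6.9 0;0 0 0 0 0 0 0;0 0 0 0 0 0 0"

```text
t: 57.5
tool_pos: [449.3, -155.8, 162.5]
orientation: [-0.0, 0.891, 0.454, 0.0]
ft_force: [-0.5, 0.4, -1.5]
gripper_width: 42.9
```

```bash
python3 goto.py 626.0 -113 162 -35.8
```

```text
t 57.5 pos [ 449.3 -155.8  162.5] jaw -36.0 w 42.9 F [-0.5  0.4 -1.5]
TURN first (deg) rv [-0.  -0.  -0.2] | then shift cm in new tool axes [13.81 11.83  0.05]  shift in present axes [13.85 11.78  0.06]
joints [-0.39  0.28  0.71  2.12 -0.25  0.82 -0.16]
```

>>> send_rows --plan "2.3 1.96 0 0 0 -0.2 0;2.3 1.96 0 0 0 0 0;2.3 1.96 0 0 0 0 0;2.3 1.96 0 0 0 0 0;2.3 1.96 0 0 0 0 0;2.3 1.96 0 0 0 0 0;0 0 2 0 0 0 0;0 0 2 0 0 0 0;0 0 1.5 0 0 0 0;0 0 0 0 0 0 0;0 0 0 0 0 0 0;0 0 0 0 0 0 0"

```text
t: 58.7
tool_pos: [626.1, -112.4, 108.3]
orientation: [0.0, 0.89, 0.457, 0.001]
ft_force: [-0.4, -0.2, -1.3]
gripper_width: 43.2
```

```bash
python3 goto.py 625.8 -112.9 98 -35.8; python3 injar.py j5
```

```text
t 58.7 pos [ 626.1 -112.4  108.3] jaw -35.7 w 43.2 F [-0.4 -0.2 -1.3]
TURN first (deg) rv [ 0.1 -0.   0.1] | then shift cm in new tool axes [-0.06  0.    1.03]  shift in present axes [-0.06 -0.    1.03]
joints [-0.33  0.61  0.59  1.79 -0.43  0.87 -0.17]
scene 133 tool x range [-7.6 -2.3 19.6 21.7 22.5] y [-21.5 -21.3  -2.9  20.   21.4] zmax 37.5
top 6 tool x range [-20.7 -20.7 -20.3 -20.1 -20.1] y [-12.  -10.8   2.4  14.6  17. ] zmax 49.3
```

View pics/j5_scene.png

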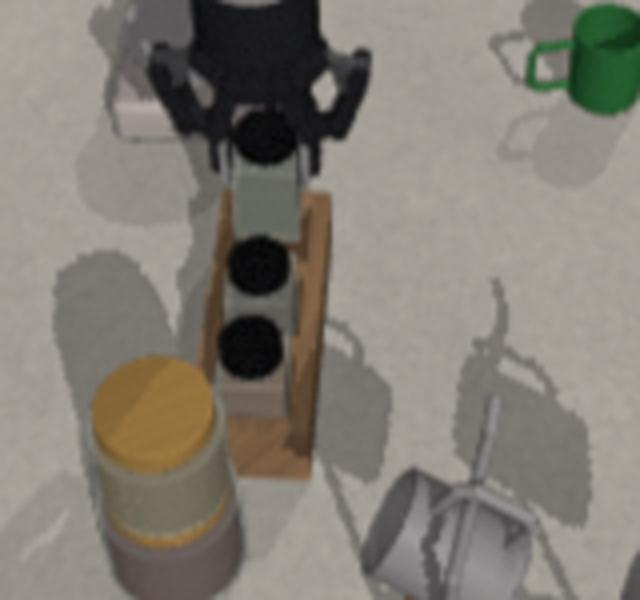

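>>> send_rows --plan "-0.17 0 0.3 0 0 0 0;0 0 0.3 0 0 0 0;0 0 0.3 0 0 0 0;0 0 0 0 0 0 0;0 0 0 0 0 0 0"

```text
t: 59.3
tool_pos: [624.5, -113.5, 98.1]
orientation: [-0.0, 0.889, 0.457, -0.0]
ft_force: [-1.0, -0.2, -0.8]
gripper_width: 43.5
```

```bash
python3 goto.py 625.0 -113.9 98 -35.8; python3 injar.py j5
```

```text
t 59.3 pos [ 624.5 -113.5   98.1] jaw -35.6 w 43.5 F [-1.  -0.2 -0.8]
TURN first (deg) rv [-0.   0.   0.2] | then shift cm in new tool axes [-0.01  0.07  0.01]  shift in present axes [-0.01  0.07  0.01]
joints [-0.33  0.63  0.58  1.79 -0.44  0.85 -0.16]
scene 103 tool x range [ 6.7 11.  19.8 21.8 22.3] y [-22.  -21.7  -6.4  19.1  20.2] zmax 47.9
top 11 tool x range [-29.4 -29.1 -20.8 -19.9 -19.8] y [-26.4 -21.5  -1.7  10.4  11. ] zmax 49.6
```

>>> send_rows --plan "0 0.06 0.2 0 0 0.2 0;0 0 0.2 0 0 0 0;0 0 0.2 0 0 0 0;0 0 0.2 0 0 0 0;0 0 0 0 0 0 0;0 0 0 0 0 0 0"

```text
t: 60.0
tool_pos: [625.0, -113.9, 90.2]
orientation: [-0.0, 0.89, 0.455, -0.0]
ft_force: [-0.0, 0.6, -1.4]
gripper_width: 42.8
```

>>> send_rows --plan "0 0 0.2 0 0 0 0;0 0 0.2 0 0 0 0;0 0 0.2 0 0 0 0;0 0 0.2 0 0 0 0;0 0 0 0 0 0 0"

```text
t: 60.5
tool_pos: [624.8, -113.8, 81.9]
orientation: [-0.0, 0.89, 0.455, -0.0]
ft_force: [-0.8, -1.0, -0.6]
gripper_width: 43.0
```

>>> send_rows --plan "0 0 0.4 0 0 0 0;0 0 0.4 0 0 0 0;0 0 0.4 0 0 0 0;0 0 0.4 0 0 0 0;0 0 0.4 0 0 0 0;0 0 0.4 0 0 0 0;0 0 0.3 0 0 0 0;0 0 0.2 0 0 0 0;0 0 0 0 0 0 0"

```text
t: 61.4
tool_pos: [625.0, -113.8, 53.6]
orientation: [-0.0, 0.89, 0.455, -0.0]
ft_force: [-1.2, -0.1, 2.0]
gripper_width: 43.2
```

>>> send_rows --plan "0 0 0 0 0 0 0.7;0 0 0 0 0 0 0.8;0 0 0 0 0 0 0.8;0 0 0 0 0 0 0.8;0 0 -2 0 0 0 0.8;0 0 -3 0 0 0 1;0 0 -4 0 0 0 1;0 0 -4 0 0 0 1;-3 -3 -2 0 0 0 1;-3 -3 0 0 0 0 1;-3 -3 0 0 0 0 1;-3 -2 0 0 0 0 1"

```text
t: 62.6
tool_pos: [463.3, -146.5, 203.1]
orientation: [-0.001, 0.89, 0.456, 0.0]
ft_force: [0.2, -0.8, 0.6]
gripper_width: 85.5
```

```bash
python3 wellchk.py 625 -113 w3;python3 wellchk.py 661 -62 w3;python3 wellchk.py 697 -12 w3
python3 - <<'E'
from fit import *
C=clouds()
for n in C:
    cv2.imwrite(f'pics/all_{n}.png',C[n][2][:,:,::-1])
    b=C[n][2][140:185,215:270] if n=='scene' else C[n][2][200:260,330:400]
    cv2.imwrite(f'pics/dial_{n}.png',cv2.resize(b,None,fx=10,fy=10,interpolation=cv2.INTER_CUBIC)[:,:,::-1])
E
```

```text
scene 175 cap z 96.8 100.1 slope deg [ 0.2 -0.2] xy [ 626.6 -112. ]
top 104 cap z 96.8 104.0 slope deg [3.2 1.5] xy [ 624.9 -112.2]
scene 192 cap z 96.4 99.2 slope deg [-0.6 -0.8] xy [662.8 -61.9]
top 107 cap z 96.8 103.8 slope deg [-1.4  3.5] xy [660.7 -61.8]
scene 222 cap z 96.2 99.4 slope deg [-0.1 -0.5] xy [698.2 -10.7]
top 104 cap z 96.5 104.5 slope deg [-0.8 -2.2] xy [696.7 -10.7]
```

View pics/all_scene.png

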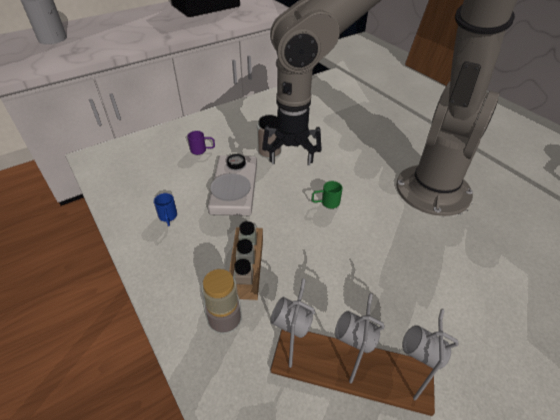

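View pics/dial_scene.png

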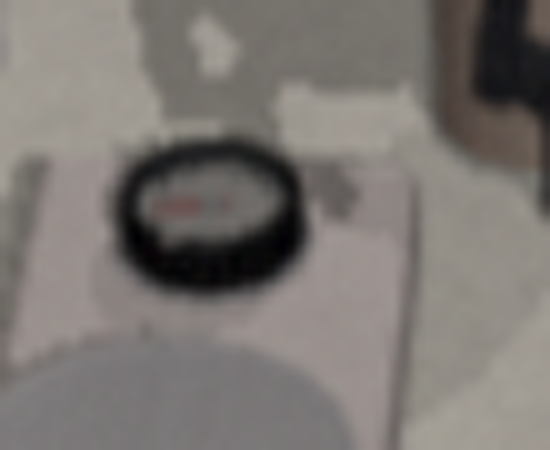

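View pics/dial_top.png

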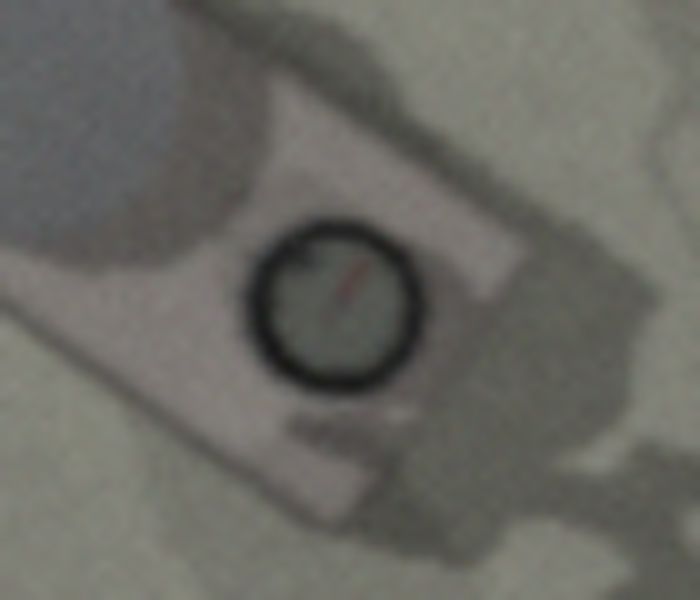

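```bash
cat > dial.py <<'E'
from h import *
import sys
from scipy.ndimage import map_coordinates
from scipy.optimize import minimize
N=12
def analyse(n,N=N,verbose=True,save=None):
    im=np.mean([read_camera(n)[0].astype(float) for _ in range(N)],0)
    g=im.mean(2)
    def samp(ch,c,rad,ang,z):
        P=np.stack([c[0]+rad*np.cos(ang),c[1]+rad*np.sin(ang),np.full_like(rad,z)],-1).reshape(-1,3)
        p=proj(n,P);return map_coordinates(ch,[p[:,1],p[:,0]],order=1).reshape(rad.shape)
    th=np.radians(np.arange(0,360,3.))
    # centre: dark ring 23..29 at z=66
    R_,A_=np.meshgrid([24.,25.5,27,28.5],th,indexing='ij')
    f=lambda c:samp(g,c,R_,A_,66).mean()
    best=min(((f((x,y)),x,y) for x in np.arange(484,502,.5) for y in np.arange(-420,-403,.5)))
    c=best[1:]
    th=np.radians(np.arange(0,360,2.))
    R2,A2=np.meshgrid(np.arange(11,19.1,1.),th,indexing='ij')
    red=samp(im[...,0]-.5*im[...,1]-.5*im[...,2],c,R2,A2,64).mean(0)
    # dark
    R3,A3=np.meshgrid(np.arange(13,20.1,1.),th,indexing='ij')
    dk=samp(im[...,0]*.0+im[...,1]*.5+im[...,2]*.5,c,R3,A3,64).mean(0)
    rd=red-np.median(red);
    ip=np.argmax(rd)
    def cen(sig,i):
        w=10;idx=np.arange(i-w,i+w+1);s=np.clip(sig[idx%180],0,None);return (np.degrees(th[i%180])+2*np.sum((idx-i)*s)/s.sum())
    dd=np.median(dk)-dk
    if verbose:
        print(n,'centre',c,'ring',round(best[0],1),'pointer',round(cen(rd-.25*rd.max(),ip),1),'peak',rd.max().round(1),
          'dark peaks',[(int(2*i),dd[i].round(1)) for i in np.argsort(-dd)[:12]])
    return c,th,rd,dd,im
if __name__=='__main__':
    for n in('top','scene'):
        c,th,rd,dd,im=analyse(n)
        if n=='top': print('dark',dd[::5].round(0).astype(int).tolist());print('red',rd[::5].round(0).astype(int).tolist())
        p=proj(n,[[c[0],c[1],64]])[0];u,v=p.astype(int)
        b=im[v-12:v+13,u-12:u+13].clip(0,255).astype(np.uint8)
        b=cv2.normalize(b,None,0,255,cv2.NORM_MINMAX)
        cv2.imwrite(f'pics/{sys.argv[1]}_{n}.png',cv2.resize(b,None,fx=20,fy=20,interpolation=cv2.INTER_CUBIC)[:,:,::-1])
E
python3 dial.py d0; python3 -c "
from h import *
print(r.sense()['t'])"
```

```text
top centre (np.float64(493.5), np.float64(-411.5)) ring 41.9 pointer 329.4 peak 12.4 dark peaks [(36, np.float64(15.8)), (34, np.float64(15.8)), (38, np.float64(15.4)), (32, np.float64(15.4)), (30, np.float64(14.7)), (40, np.float64(14.6)), (28, np.float64(13.9)), (42, np.float64(13.5)), (26, np.float64(12.8)), (44, np.float64(12.2)), (24, np.float64(11.6)), (46, np.float64(10.8))]
dark [1, 3, 9, 15, 15, 8, 3, 1, 1, 2, 0, -1, 0, -1, -1, -1, -1, -1, 0, 0, -1, -2, 0, 1, -1, -1, 0, -2, -2, -2, 0, 4, 8, 10, 6, 2]
red [1, 0, 0, 0, -1, -1, 0, 0, 0, 0, 0, -1, 0, 0, 0, 0, 0, 0, 0, 0, 0, 0, 0, 0, 0, 0, 0, 0, 0, 0, 1, 4, 10, 12, 9, 4]
scene centre (np.float64(496.5), np.float64(-407.0)) ring 30.7 pointer 318.0 peak 12.7 dark peaks [(46, np.float64(35.0)), (44, np.float64(34.8)), (48, np.float64(34.6)), (42, np.float64(34.0)), (50, np.float64(34.0)), (52, np.float64(33.3)), (40, np.float64(32.8)), (54, np.float64(32.5)), (56, np.float64(32.1)), (58, np.float64(31.9)), (60, np.float64(31.5)), (38, np.float64(31.3))]
64.2
```

View pics/d0_top.png

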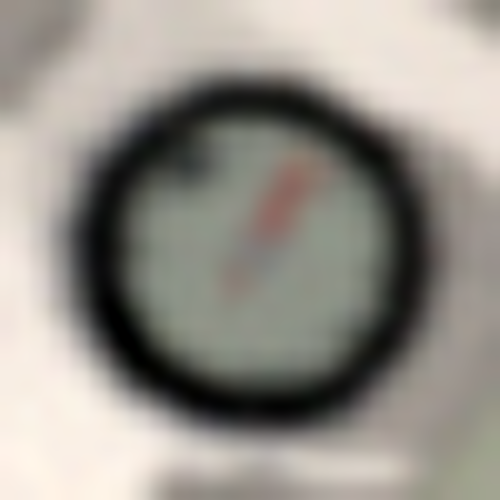

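View pics/d0_scene.png

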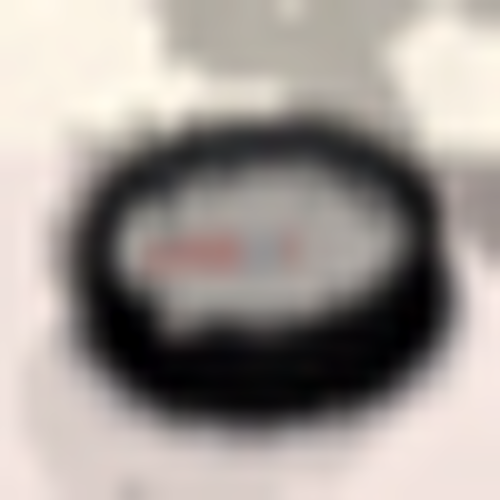

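```bash
python3 goto.py 493 -412.3 160 -3
```

```text
t 64.2 pos [ 465.7 -146.8  203.3] jaw -35.8 w 85.4 F [ 0.1 -0.8  0.1]
TURN first (deg) rv [  0.   -0.  -32.8] | then shift cm in new tool axes [-26.37   4.12   4.33]  shift in present axes [-19.93  17.75   4.33]
joints [-0.45  0.24  0.74  2.06 -0.2   0.92 -0.23]
```

>>> send_rows --plan "0 0 0 0 0 -8.2 1;0 0 0 0 0 -8.2 1;0 0 0 0 0 -8.2 1;0 0 0 0 0 -8.2 1;-3.8 0.6 0 0 0 0 1;-3.8 0.6 0 0 0 0 1;-3.8 0.6 0 0 0 0 1;-3.8 0.6 0 0 0 0 1;-3.8 0.6 0 0 0 0 1;-3.8 0.6 0 0 0 0 1;-3.6 0.5 0 0 0 0 1;0 0 0 0 0 0 1"

```text
t: 65.4
tool_pos: [491.0, -418.3, 203.4]
orientation: [0.001, 0.727, 0.686, -0.002]
ft_force: [0.5, -0.2, 0.6]
gripper_width: 85.5
```

```bash
python3 goto.py 493 -412.3 90 -3
```

```text
t 65.4 pos [ 491.  -418.3  203.4] jaw -3.3 w 85.5 F [ 0.5 -0.2  0.6]
TURN first (deg) rv [-0.   0.2 -0.3] | then shift cm in new tool axes [ 0.61  0.17 11.34]  shift in present axes [ 0.66  0.17 11.34]
joints [ 0.15  0.52  0.64  1.69 -0.35  1.04  0.85]
```

>>> send_rows --plan "0.5 0.15 3 0 0 0 1;0 0 3 0 0 0 1;0 0 3 0 0 0 1;0 0 2.3 0 0 0 1;0 0 0 0 0 0 1;0 0 0 0 0 0 1;0 0 0 0 0 0 1"

```text
t: 66.1
tool_pos: [495.3, -408.2, 91.9]
orientation: [0.001, 0.725, 0.688, 0.0]
ft_force: [0.0, -0.3, 0.3]
gripper_width: 85.4
```

```bash
python3 goto.py 493 -412.3 45 -3
python3 - <<'E'
from h import *
p,d=read_camera('scene');cv2.imwrite('pics/k1.png',cv2.resize(p[100:230,180:320],None,fx=5,fy=4.5,interpolation=cv2.INTER_CUBIC)[:,:,::-1])
E
```

```text
t 66.1 pos [ 495.3 -408.2   91.9] jaw -3.0 w 85.4 F [ 0.  -0.3  0.3]
TURN first (deg) rv [ 0.1  0.1 -0. ] | then shift cm in new tool axes [-0.42 -0.21  4.69]  shift in present axes [-0.41 -0.22  4.69]
joints [ 0.2   0.64  0.56  1.78 -0.44  0.85  0.91]
```

View pics/k1.png

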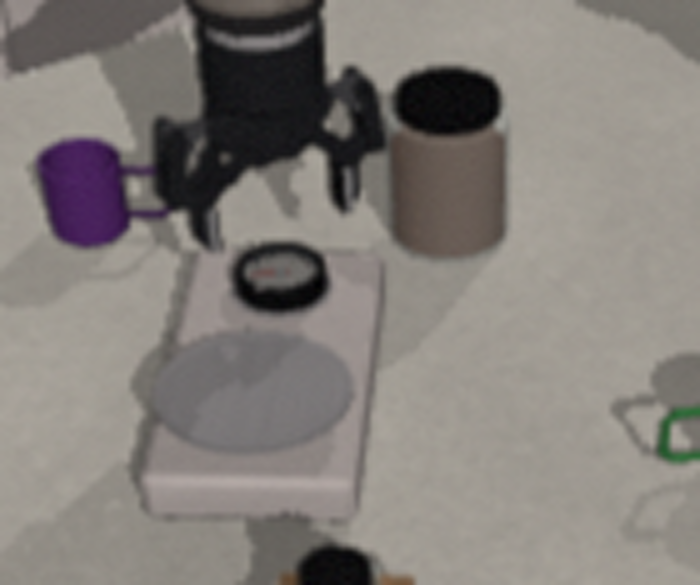

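>>> send_rows --plan "-0.35 -0.2 1 0 0 0 1;0 0 1 0 0 0 1;0 0 1 0 0 0 1;0 0 1 0 0 0 1;0 0 0.6 0 0 0 1;0 0 0 0 0 0 1;0 0 0 0 0 0 1"

```text
t: 66.85
tool_pos: [492.3, -411.2, 44.2]
orientation: [-0.0, 0.725, 0.688, -0.0]
ft_force: [-0.1, -0.1, 0.8]
gripper_width: 85.3
```

```bash
python3 goto.py 493 -412.3 45 -3
```

```text
t 66.85 pos [ 492.3 -411.2   44.2] jaw -3.0 w 85.3 F [-0.1 -0.1  0.8]
TURN first (deg) rv [-0.  0. -0.] | then shift cm in new tool axes [-0.11  0.08 -0.08]  shift in present axes [-0.11  0.08 -0.08]
joints [ 0.23  0.7   0.52  1.8  -0.48  0.77  0.95]
```

>>> send_rows --plan "-0.08 0.05 -0.1 0 0 0 0;0 0 0 0 0 0 0;0 0 0 0 0 0 0;0 0 0 0 0 0 0;0 0 0 0 0 0 0;0 0 0 0 0 0 0" --force 30

```text
t: 67.45
tool_pos: [493.8, -412.4, 46.4]
orientation: [0.001, 0.725, 0.688, 0.0]
ft_force: [0.4, 0.4, 6.1]
gripper_width: 59.0
```

Gripped. Turn clockwise about 65°.

>>> send_rows --plan "0 0 0 0 0 6 0;0 0 0 0 0 6 0;0 0 0 0 0 6 0;0 0 0 0 0 6 0;0 0 0 0 0 6 0;0 0 0 0 0 6 0;0 0 0 0 0 6 0;0 0 0 0 0 6 0;0 0 0 0 0 6 0;0 0 0 0 0 6 0;0 0 0 0 0 5 0;0 0 0 0 0 0 0"

```text
t: 68.65
tool_pos: [495.7, -413.9, 46.5]
orientation: [0.003, 0.982, 0.19, 0.002]
ft_force: [6.4, -3.2, 0.3]
gripper_width: 58.9
```

>>> send_rows --plan "0 0 0 0 0 0 0;0 0 0 0 0 0 1;0 0 0 0 0 0 1;0 0 0 0 0 0 1;0 0 0 0 0 0 1;0 0 -2 0 0 0 1;0 0 -3 0 0 0 1;0 0 -4 0 0 0 1;0 0 -4 0 0 0 1;0 0 0 0 0 0 1"

```text
t: 69.65
tool_pos: [494.2, -414.7, 180.8]
orientation: [0.003, 0.982, 0.19, 0.003]
ft_force: [-0.7, -0.1, -0.0]
gripper_width: 85.9
```

```bash
python3 goto.py 480 -230 180 -68
python3 - <<'E'
from h import *
p,d=read_camera('top');cv2.imwrite('pics/k2.png',cv2.resize(p[170:290,290:430],None,fx=5,fy=5,interpolation=cv2.INTER_CUBIC)[:,:,::-1])
E
```

```text
t 69.65 pos [ 494.2 -414.7  180.8] jaw -68.0 w 85.9 F [-0.7 -0.1 -0. ]
TURN first (deg) rv [ 0.4 -0.2 -0. ] | then shift cm in new tool axes [  5.6  -17.66   0.08]  shift in present axes [  5.59 -17.66  -0.03]
joints [-0.03  0.65  0.95  1.73 -0.6   1.07 -0.07]
```

View pics/k2.png

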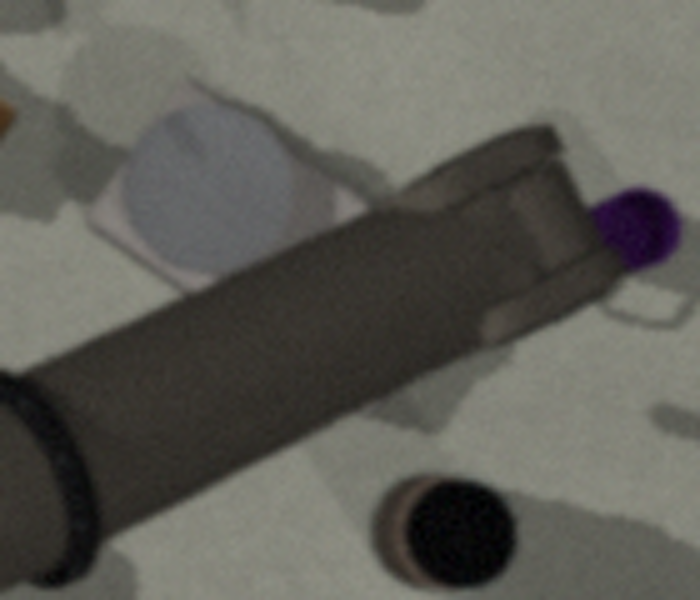

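>>> send_rows --plan "1.2 -3.6 -1 0 0 0 1;1.2 -3.6 -1 0 0 0 1;1.2 -3.6 -1 0 0 0 1;1.2 -3.6 0 0 0 0 1;1.2 -3.6 0 0 0 0 1;1.2 -3.6 0 0 0 0 1;1.2 -3.6 0 0 0 0 1;0 0 0 0 0 0 1;0 0 0 0 0 0 1"

```text
t: 70.6
tool_pos: [475.9, -145.3, 204.4]
orientation: [-0.0, 0.981, 0.192, -0.001]
ft_force: [0.5, -2.3, -0.0]
gripper_width: 85.3
```

```bash
python3 dial.py d1
```

```text
top centre (np.float64(493.0), np.float64(-411.5)) ring 42.6 pointer 330.1 peak 12.3 dark peaks [(330, np.float64(16.8)), (332, np.float64(16.5)), (328, np.float64(16.4)), (334, np.float64(15.7)), (326, np.float64(15.5)), (336, np.float64(14.5)), (324, np.float64(14.1)), (338, np.float64(13.0)), (322, np.float64(12.3)), (340, np.float64(11.2)), (320, np.float64(10.5)), (342, np.float64(9.4))]
dark [-2, -2, -2, -2, -3, -3, -2, 0, 0, 1, 2, 2, 2, 3, 2, 1, 1, 2, 2, 0, -1, -2, -3, -2, -1, 0, -1, -2, -3, -3, -1, 3, 10, 17, 11, 3]
red [2, 0, 0, 0, 0, 0, 0, 0, 0, 0, 0, 0, 0, 0, 0, 0, 0, 0, 0, 0, -1, 0, 0, 0, 0, 0, 0, 0, 0, 0, 1, 4, 9, 12, 9, 4]
scene centre (np.float64(496.5), np.float64(-406.5)) ring 30.8 pointer 315.1 peak 12.1 dark peaks [(76, np.float64(32.3)), (74, np.float64(32.2)), (78, np.float64(32.1)), (72, np.float64(32.0)), (80, np.float64(31.8)), (70, np.float64(31.7)), (82, np.float64(31.4)), (56, np.float64(31.4)), (52, np.float64(31.4)), (58, np.float64(31.4)), (50, np.float64(31.3)), (54, np.float64(31.3))]
```

View pics/d1_top.png

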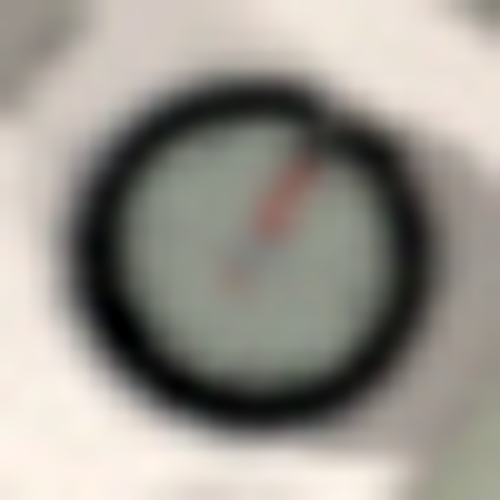

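View pics/d1_scene.png

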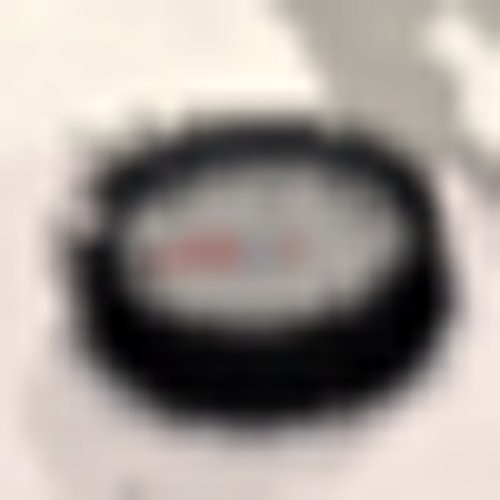

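```bash
cat > bar.py <<'E'
from h import *
from scipy.ndimage import map_coordinates
def run(im,c,n='top'):
    th=np.radians(np.arange(0,360,2.))
    for lo,hi in((9,12),(12,15),(15,18),(17,20),(19,22)):
        R3,A3=np.meshgrid(np.arange(lo,hi+.1,1.),th,indexing='ij')
        P=np.stack([c[0]+R3*np.cos(A3),c[1]+R3*np.sin(A3),np.full_like(R3,64)],-1).reshape(-1,3)
        p=proj(n,P)
        for nm,ch in(('R',im[...,0]),('red',im[...,0]-.5*im[...,1]-.5*im[...,2])):
            s=map_coordinates(ch,[p[:,1],p[:,0]],order=1).reshape(R3.shape).mean(0)
            s=(np.median(s)-s) if nm=='R' else s-np.median(s)
            # restrict to +-60 about 0..330 region
            i=np.argmax(s);idx=np.arange(i-10,i+11);w=np.clip(s[idx%180]-.3*s[i],0,None)
            print((lo,hi),nm,'peak',s[i].round(1),'ang',(2*(i+np.sum((idx-i)*w)/w.sum())).round(1),'| at 330+-16:',s[[157,159,161,163,165,167,169,171,173]].round(0).astype(int))
im=np.mean([read_camera('top')[0].astype(float) for _ in range(30)],0)
np.save('/tmp/im_now.npy',im)
for c in((493.2,-411.5),): run(im,c)
E
python3 bar.py
```

```text
(9, 12) R peak 1.2 ang 329.6 | at 330+-16: [1 1 1 1 1 1 1 1 1]
(9, 12) red peak 13.3 ang 331.9 | at 330+-16: [ 9 10 12 13 13 13 13 12 10]
(12, 15) R peak 2.9 ang 332.4 | at 330+-16: [1 2 2 3 3 3 3 2 2]
(12, 15) red peak 14.0 ang 330.6 | at 330+-16: [ 7  9 11 13 14 13 12 10  8]
(15, 18) R peak 5.6 ang 330.3 | at 330+-16: [1 3 4 5 6 5 4 3 1]
(15, 18) red peak 11.9 ang 329.5 | at 330+-16: [ 6  8 10 11 12 12 10  7  5]
(17, 20) R peak 8.1 ang 329.5 | at 330+-16: [2 4 6 8 8 7 5 3 1]
(17, 20) red peak 10.0 ang 328.5 | at 330+-16: [ 4  6  8 10 10  9  7  5  3]
(19, 22) R peak 10.6 ang 328.9 | at 330+-16: [ 2  4  7 10 11  9  5  2 -1]
(19, 22) red peak 6.5 ang 327.4 | at 330+-16: [3 4 6 6 6 5 4 2 1]
```

Run:
```python
from h import *
p,d=read_camera('scene');cv2.imwrite('pics/fin.png',cv2.resize(p,(784,588),interpolation=cv2.INTER_CUBIC)[:,:,::-1])
s=r.sense();print(s['t'],s['tool_pos'],s['ft_force'])
```

```text
73.35 [ 476.26987493 -146.78272696  205.2907646 ] [-0.21711373 -1.32306265  0.01883728]
```

View pics/fin.png

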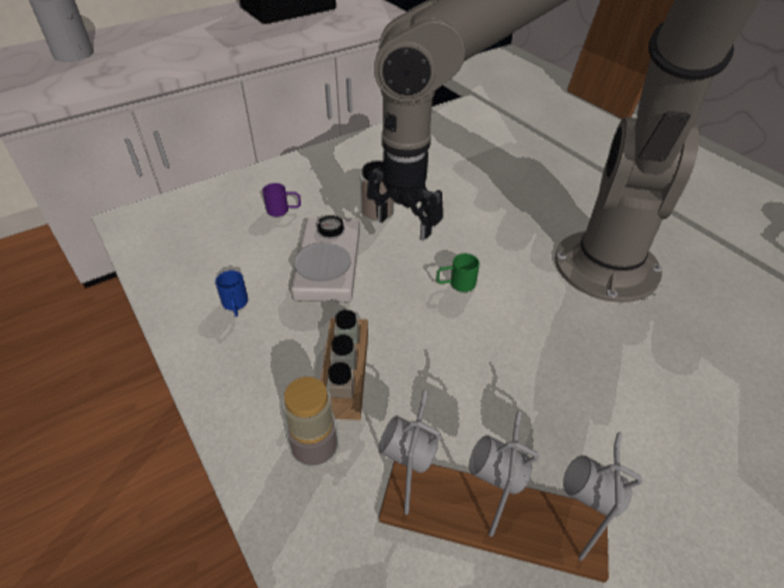

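```bash
python3 -c "
from cell import r
print(r.close_job())"
```

```text
the job is handed in; nothing more can be done
None
```

The job is handed in at about 73 s. The three steel cups hang by their handles on the three hooks, and the three spice jars stand in the wells. With the pan empty, I turned the bezel about 65° clockwise onto the pointer.

**Last checks:**
- **Cups:** the final picture shows all three hanging with the wire through the handle.
- **Jars:** every cap top measured 96–97 mm in both cameras, and a fully seated jar should read 96.
- **Dial:** the zero bar and the pointer read within about 1° of each other, near 330° in the top camera. The scene camera was too coarse to confirm this.
- **Arm and bystanders:** the gripper was clear of everything. The jam jars and the coloured cups look unmoved.

**What went wrong or disagreed:**
- One counter cup was knocked a few centimetres aside before I reached it. I found it again and hung it.
- The second jar first landed on the rim of its well with about 50 N at the wrist. I lifted it, realigned it and it went in cleanly. I don't think that breaks the 40 N rule, because the jar in the fingers touched the rim, not the arm or gripper body.
- The two cameras disagreed by 2–3 mm in y. I averaged them and lined each jar up against the rack before lowering it.

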